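Check two screw-on press dies on the thread gauge and sort them

TASK

Try both knurled steel press dies on the thread gauge, one after the other: lower the die over the threaded nose, screw it on clockwise as far as it will turn, gently and without forcing it, then unscrew it again and sort it. A die that turned fully home, its mouth down on the gauge's shoulder, is ready for the press: stand it upright on its mouth in the shallow wooden tray; one that bound short of the shoulder is packed too thick: put it in the deeper sheet-metal bin. Leave the other things on the bench where they are.

Things in the scene. Friction and masses are not known exactly. Their poses are not given: they have to be found in the camera images.
- die_1_mid (a point): One of two look-alike steel screw-on press dies: knurled cap, diameter 46 mm, 40 mm high, mouth down, with a boss 22 mm wide, 8 mm high on top. Point: on its axis, 20 mm above the mouth; z up. Bore 38 mm wide, 34 mm deep; its thread is four lugs (on its own +x, +y, -x, -y) 4 mm thick, centred 6 mm above the mouth, reaching in to 13 mm from the axis. 0.11 to 0.25 kg. Grip any two opposite sides.
- die_2_mid (a point): The other die, same size, same point. In each bore a loose packing disc lies on the lugs, out of sight, and stays in when the die is lifted: in one die the right one, 2 mm thick (disc_thin), in the other one of 9.5 mm (disc_thick), which makes that die bind 4 to 6 mm short of home on the gauge. Which die has which changes and can be neither seen nor read.
- gauge_seat (a point): Fixed upright steel thread gauge: dark foot 74 mm in diameter, 11 mm high; collar 53 mm in diameter whose flat top, the shoulder, is 30 mm above the bench; on it the threaded nose. This point: middle of the shoulder; z up. Fully home = a die's mouth on the shoulder. A die lowered over the nose first rests on the ribs, mouth 7 to 17 mm above the shoulder, depending on how it is turned.
- gauge_tip (a point): Top of the gauge's nose, 30 mm above the shoulder. Core 23 mm in diameter with tapered tip; right-hand four-start round thread: 10 mm pitch, 40 mm down per clockwise turn (seen from above), ribs 4 mm thick, 36 mm over the crests, starting 19 mm above the shoulder on the gauge's own +x, +y, -x, -y. Play for a die: 2 mm along, 1 mm sideways. With its mouth over 11 mm up a die lifts straight off.
- thread_gauge: The gauge again; origin under its foot. From rest a die turns clockwise 1 to 3 rad until it beds or binds. There resistance rises within 0.1 rad: 5 N more push or 0.25 N m shows it, turning on is forcing. Rubbing on the way: ease up 0.5 mm and go on. Lugs butting a rib start (stuck at once, mouth 12 to 17 mm up): turn back 0.5 rad, lower again. Gauge and dies stand on the left in any order.
- lever_press: Fixed green lever press behind the gauge and dies; origin under its base. Its 0.3 m high column begins at about x = 0.66 m, from y = 0.15 to 0.30 m: keep the hand and wrist nearer to the robot than that when swinging past. A black pouch 35 mm high lies between the gauge's side and the trays' side of the bench.
- tray_floor (a point): Shallow fixed wooden tray, 140 mm (x) by 112 mm (y), 20 mm high, walls and floor 6 mm; for good dies. This point is the middle of its inner floor; x along its long side, z up. Tray and bin stand on the right and may change places; a marker lies between them.
- bin_floor (a point): Fixed bin of plain folded sheet metal, 140 mm (x) by 112 mm (y), 42 mm high, walls and floor 3 mm; for dies that bind short. This point is the middle of its inner floor; x along its long side, z up.
- beeswax: A cake of beeswax, 37 x 53 mm, 20 mm high, lying on the bench near the press; its origin is under its middle. Leave it alone.
- thread_spool: A dark spool of thread, 42 mm in diameter, 70 mm high, standing at the far left; its origin is under its middle. Leave it alone.
- wax_tin: A round wax tin, 68 mm in diameter, 34 mm high, at the right near the bag; its origin is under its middle. Leave it alone.

How it is judged (in metres and radians):
On the way, in this order (a step that is already met when the one before it is completed fails the run):
1. one die has been screwed on to the gauge as far as it goes (good one: mouth within 1.5 mm of the shoulder; the one packed too thick: within 7 mm) ((((distance between disc_thin and die_1_mid below 0.03 m and z of die_1_mid in the frame of gauge_seat below 0.0215 m and horizontal distance between die_1_mid and gauge_seat below 0.004 m and angle between die_1_mid's own z axis and vertical below 0.12 rad) or (distance between disc_thick and die_1_mid below 0.03 m and z of die_1_mid in the frame of gauge_seat below 0.027 m and horizontal distance between die_1_mid and gauge_seat below 0.004 m and angle between die_1_mid's own z axis and vertical below 0.12 rad)) or ((distance between disc_thin and die_2_mid below 0.03 m and z of die_2_mid in the frame of gauge_seat below 0.0215 m and horizontal distance between die_2_mid and gauge_seat below 0.004 m and angle between die_2_mid's own z axis and vertical below 0.12 rad) or (distance between disc_thick and die_2_mid below 0.03 m and z of die_2_mid in the frame of gauge_seat below 0.027 m and horizontal distance between die_2_mid and gauge_seat below 0.004 m and angle between die_2_mid's own z axis and vertical below 0.12 rad)))), for 0.2 s.
2. with the first one moved away, the other die has been screwed on to the gauge as far as it goes (same measures) (((distance of die_1_mid from where it was at the start of the episode above 0.02 m and horizontal distance between die_1_mid and gauge_seat above 0.05 m and ((distance between disc_thin and die_2_mid below 0.03 m and z of die_2_mid in the frame of gauge_seat below 0.0215 m and horizontal distance between die_2_mid and gauge_seat below 0.004 m and angle between die_2_mid's own z axis and vertical below 0.12 rad) or (distance between disc_thick and die_2_mid below 0.03 m and z of die_2_mid in the frame of gauge_seat below 0.027 m and horizontal distance between die_2_mid and gauge_seat below 0.004 m and angle between die_2_mid's own z axis and vertical below 0.12 rad))) or (distance of die_2_mid from where it was at the start of the episode above 0.02 m and horizontal distance between die_2_mid and gauge_seat above 0.05 m and ((distance between disc_thin and die_1_mid below 0.03 m and z of die_1_mid in the frame of gauge_seat below 0.0215 m and horizontal distance between die_1_mid and gauge_seat below 0.004 m and angle between die_1_mid's own z axis and vertical below 0.12 rad) or (distance between disc_thick and die_1_mid below 0.03 m and z of die_1_mid in the frame of gauge_seat below 0.027 m and horizontal distance between die_1_mid and gauge_seat below 0.004 m and angle between die_1_mid's own z axis and vertical below 0.12 rad))))), for 0.2 s.
At the end, for the whole second after the job is handed in: The die with the thin disc (the one that went home) stands upright, within 0.1 rad, on the floor of the wooden tray, the die with the thick disc (the one that bound) lies in the sheet-metal bin, both at rest (((distance between disc_thin and die_1_mid below 0.03 m and distance between disc_thick and die_2_mid below 0.03 m and x of die_1_mid in the frame of tray_floor between -0.05 and 0.05 m and y of die_1_mid in the frame of tray_floor between -0.036 and 0.036 m and z of die_1_mid in the frame of tray_floor below 0.026 m and angle between die_1_mid's own z axis and vertical below 0.1 rad and x of die_2_mid in the frame of bin_floor between -0.05 and 0.05 m and y of die_2_mid in the frame of bin_floor between -0.036 and 0.036 m and z of die_2_mid in the frame of bin_floor below 0.04 m) or (distance between disc_thin and die_2_mid below 0.03 m and distance between disc_thick and die_1_mid below 0.03 m and x of die_2_mid in the frame of tray_floor between -0.05 and 0.05 m and y of die_2_mid in the frame of tray_floor between -0.036 and 0.036 m and z of die_2_mid in the frame of tray_floor below 0.026 m and angle between die_2_mid's own z axis and vertical below 0.1 rad and x of die_1_mid in the frame of bin_floor between -0.05 and 0.05 m and y of die_1_mid in the frame of bin_floor between -0.036 and 0.036 m and z of die_1_mid in the frame of bin_floor below 0.04 m)) and linear speed of each of die_1, die_2 below 0.02 m/s); the robot touches nothing.
It fails at once if a die is forced: it presses on the gauge with more than 90 N (contact force between any of die_1, die_2 and thread_gauge above 90 N).
It fails at once if the beeswax, the thread spool or the wax tin is moved by more than 30 mm (distance of any of beeswax, thread_spool, wax_tin from where it was at the start of the episode above 0.03 m).
It also fails if it takes over 72 s, if anything falls off the work surface, if the arm or the gripper's body presses on something with over 40 N, if the wrist force passes 120 N, or if a joint passes its speed limit or range.

ROBOT

A 6-joint arm with a two-finger parallel gripper is mounted at the origin on the work surface; the furniture and walls round the work are solid. World frame = base frame: x ahead of the robot, y to its left, z up, the work surface at z = 0. Lengths are in mm, angles in rad, forces in N, time in s.
With the tool pointing down it reaches from about 300 to 875 mm from the base axis. Payload 6.4 kg.
Tool frame: the origin (TCP) lies at the very end of the fingers, on their centre line; the grasp point (between the pads) lies 19 mm behind it (ctrl.grip_depth is the distance from the TCP to the grasp point, in mm); z points along the fingers, y is the line along which they close (so a half turn about z gives the same grasp; the last joint's range is limited). The gripper opens to 85 mm and grips with 20 to 120 N. Pads are 22 mm wide; open, the fingers measure 114 mm over their backs; the gripper's body (76 mm by 85 mm) begins 54 mm behind the grasp point. The pads swing forward as they close: fully open they stand 13 mm farther back than shut.
Start: joints at [-1.472, 0.181, 1.607, -0, 1.354, -0.206], TCP at [172.575, -548.506, 231.288] pointing down, gripper open.
Joint ranges: [-2.99, 2.99], [-0.89, 2.07], [0.3, 2.58], [-1.14, 4.28], [0, 2.63], [-3.12, 3.12]. Speed limits (rad/s): [2.57, 2.57, 3.01, 3.14, 3.14, 3.14].

INTERFACE

Orientations are given as [roll, pitch, yaw] about the fixed x, y, z axes, in that order (R = Rz(yaw) Ry(pitch) Rx(roll)).
In Python, from cell import ctrl gives the robot as it stands.
- The arm moves only by the tool apply_moves, never from a script. Its argument "commands" is a list of rows, each a list of 3 entries, a list of its own where there are three numbers: the shift along the tool's x, y, z in units of 0.025 m (1.0 is 0.025 m), then the turn about the tool's z in units of 0.08 rad (1.0 is 0.08 rad), then the opening, from -1 (shut) to 1 (fully open). In form: [[[tx, ty, tz], turn, hand], ...]. A call has 1 to 10 rows; each row shifts and turns the commanded pose from where the row before left it, along the tool's axes as they then stand; what a row does not reach is not made up. A row lasts 1/12 s, in which the tool goes at most 41.7 mm and 7.16 degrees, less where a joint would pass 70% of its speed; a pose out of reach is approached as far as the arm can. A call with a number of a shift or a turn outside -1 to 1 is refused whole. A call with a gripper value outside its range is refused whole. The fingers move at their own pace and stop on an object; "grip_force" is the grip in N (left out, the last holds). Time passes only in rows, so rows that do not move let the fingers close. It gives the time, the measured TCP pose, the force, the opening and the grip force at its end, in the units of the state.
- ctrl.get_obs(): the state, without advancing time (a new reading comes with each control period).
- ctrl.read_camera(name): name is "side" or "top" or "wrist"; returns the picture (480x640x3 uint8, red, green, blue); there is no depth.
- ctrl.get_calibration(name): a dict with "camera_matrix" (3x3 intrinsics, pixels), "R" (3x3) and "t" (3): a world point X has camera coordinates R X + t. Camera axes: x right, y down, z forward; pixel columns grow to the right and rows downward; lengths in mm; the calibration is good to about 2 mm. The wrist camera is an equidistant fisheye: a pixel r from the principal point sees the ray r / f radians off the axis. A picture is of the moment at which its call begins: read the wrist's pose just before it. get_calibration takes no time and is no camera call; for the wrist camera it gives the pose at the moment of the call.
- ctrl.finish_job(): hands the job in; it is judged then, once.
The state is a dict: "time_s": time; "joint_positions": joint angles; "qd": joint speeds; "tau": joint torques, N m; "ee_pos": TCP position; "eef_rot": TCP orientation; "wrist_force": force on the tool from outside, world axes, zero at the start; "wrist_torque": the same for the moment, N m; "gripper_width": opening from 0.0 (shut) to 1.0 (fully open); "gripper_force": force on a finger pad.
Only numpy, scipy, OpenCV 4.12 (cv2) and the standard library are available. Lean on these libraries where they do the work, as an engineer would, in place of code of your own. Each camera call takes 0.05 s, during which the arm holds its last target. There are 200 camera calls.

## Working session

There is one attempt and no reset: what is moved stays moved. The work goes in short steps, Python scripts to look and compute and a tool call to move; the robot and the scene stay as the last step left them, time stands still between calls to the robot, and variables do not carry over. Pictures are saved under pics/ and viewed, at most 10 in all, crops included, and the job is handed in when it is done.

Besides the shell and the picture viewer there is one more tool, called after ">>>" as name([rows], argument=value, ...), one row to a line, values as JSON. apply_moves: Moves the arm, as the interface text tells. Its arguments: {"type":"object","properties":{"commands":{"type":"array","items":{"type":"array"}},"grip_force":{"type":"number"}},"required":["commands"]}

```bash
mkdir -p pics; ls; python3 - <<'E'
from cell import ctrl
import cv2,numpy as np
print(ctrl.get_obs(), ctrl.grip_depth)
for n in ["top","side","wrist"]:
    c=ctrl.get_calibration(n); print(n,c)
    im=ctrl.read_camera(n); cv2.imwrite(f"pics/{n}0.png",im[:,:,::-1])
E
```

```text
pics
{'time_s': 0.0, 'joint_positions': array([-1.47228791e+00,  1.81554232e-01,  1.60803990e+00, -2.27006988e-05,
        1.35383182e+00, -2.06294110e-01]), 'qd': array([-5.56642346e-04, -5.06665991e-04, -3.77961359e-04, -5.97100936e-05,
       -1.34845455e-03,  7.15809593e-04]), 'tau': array([-4.40492313e-04, -4.44876373e+01, -3.51337552e+01, -2.23522425e-04,
        9.15024604e-03, -3.37586556e-06]), 'ee_pos': array([ 172.51491872, -547.90117347,  230.36134752]), 'eef_rot': array([-3.13979368e+00, -3.53833166e-04,  3.04807119e-01]), 'wrist_force': array([-0.90170009, -0.75928624, -0.19447739]), 'wrist_torque': array([ 0.01775596,  0.02555721, -0.04735473]), 'gripper_force': 0.0, 'gripper_width': 1.002242783098586} 18.700000000000003
top {'camera_matrix': array([[443.06313453,   0.        , 315.68229733],
       [  0.        , 443.06313453, 237.22292282],
       [  0.        ,   0.        ,   1.        ]]), 'R': array([[ 0.02042723, -0.9996525 ,  0.01666144],
       [-0.99833107, -0.02129493, -0.05368054],
       [ 0.05401669, -0.01553709, -0.99841915]]), 't': array([ -33.39617142,  543.63911275, 1233.11710486])}
side {'camera_matrix': array([[568.37574107,   0.        , 318.07827729],
       [  0.        , 568.37574107, 230.20868334],
       [  0.        ,   0.        ,   1.        ]]), 'R': array([[ 0.99842951, -0.05585548, -0.00432189],
       [-0.02734418, -0.41854242, -0.90778551],
       [ 0.0488959 ,  0.90647803, -0.41941242]]), 't': array([-541.21254147,   43.56123033, 1664.12924817])}
wrist {'camera_matrix': array([[371.64829954,   0.        , 312.12259104],
       [  0.        , 371.64829954, 240.73528377],
       [  0.        ,   0.        ,   1.        ]]), 'R': array([[ 0.30043935, -0.9538002 , -0.00117679],
       [-0.9046667 , -0.28535315,  0.3164676 ],
       [-0.30218266, -0.09401472, -0.94860259]]), 't': array([-574.94720866,  -40.78184714,  380.22920055])}
```

View pics/top0.png

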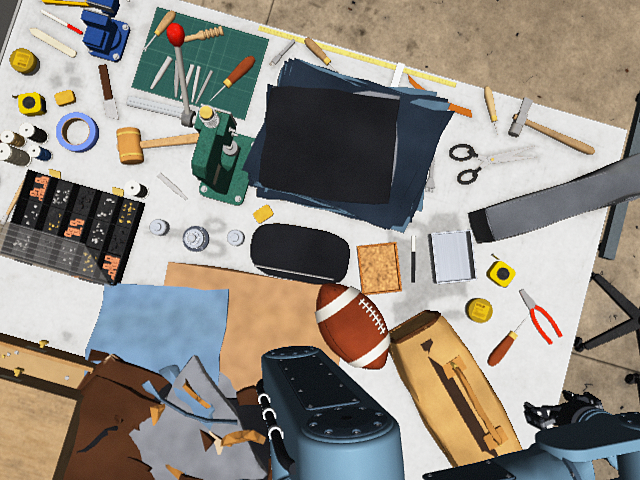

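View pics/side0.png

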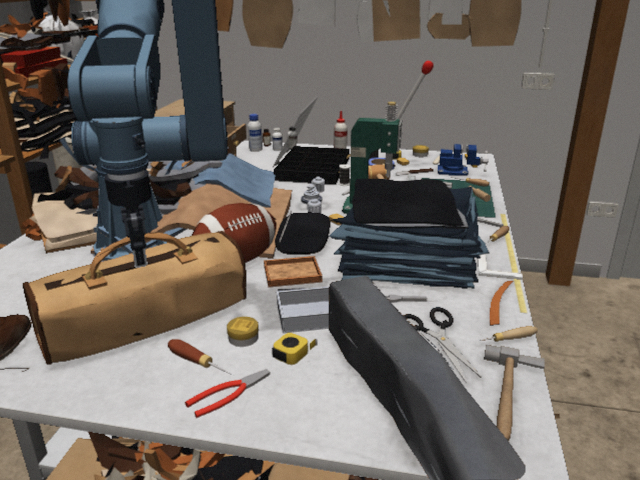

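The top view shows the dies at about (159,227) and (235,237), with the gauge between them at (196,237). The tray is at (380,268), the bin at (452,257) and the pouch at (300,250). The side view agrees.

```bash
cat > h.py <<'E'
import cv2,numpy as np
from cell import ctrl
def ray(n,u,v,z,c=None):
    c=c or ctrl.get_calibration(n); K=c['camera_matrix'];R=c['R'];t=c['t']
    x=(u-K[0,2])/K[0,0];y=(v-K[1,2])/K[1,1]
    if n=='wrist':
        r=np.hypot(x,y); s=np.tan(r)/r if r>1e-9 else 1; x*=s;y*=s
    d=R.T@np.array([x,y,1]); o=-R.T@t
    return o+d*(z-o[2])/d[2]
def proj(n,X,c=None):
    c=c or ctrl.get_calibration(n); K=c['camera_matrix']; p=c['R']@np.array(X,float)+c['t']
    x,y=p[:2]/p[2]
    if n=='wrist':
        r=np.hypot(x,y); s=np.arctan2(np.hypot(*p[:2]),p[2])/r if r>1e-9 else 1; x*=s;y*=s
    return K[0,0]*x+K[0,2],K[1,1]*y+K[1,2]
E
python3 - <<'E'
from h import *
im=cv2.imread('pics/top0.png')
a=cv2.resize(im[205:260,140:265],None,fx=6,fy=6,interpolation=cv2.INTER_CUBIC)
b=cv2.resize(im[220:300,350:484],None,fx=5.6,fy=5.6,interpolation=cv2.INTER_CUBIC)[:260]
cv2.imwrite('pics/crop1.png',a)
for n,u,v,z in [('die L',159,227,44),('die R',235,237,44),('gauge',196,237,50),('tray',380,268,20),('bin',452,257,42)]:
    print(n,ray('top',u,v,z).round(1))
hsv=cv2.cvtColor(im,cv2.COLOR_BGR2HSV)
m=cv2.inRange(hsv,(5,60,60),(25,255,255)); m[:235]=0;m[:,:350]=0;m[300:]=0;m[:,412:]=0
for nm,z,m in [('tray',20,m)]:
    c=max(cv2.findContours(m,0,2)[0],key=cv2.contourArea); r=cv2.minAreaRect(c); print(nm,r)
    B=np.array([ray('top',*p,z)[:2] for p in cv2.boxPoints(r)]); print(B.round(0),B.mean(0))
# bin: non-white/bright region
m=cv2.inRange(hsv,(95,15,0),(130,255,255)); m[:225]=0;m[290:]=0;m[:,:424]=0;m[:,480:]=0
c=max(cv2.findContours(m,0,2)[0],key=cv2.contourArea); r=cv2.minAreaRect(c); print('bin',r)
B=np.array([ray('top',*p,42)[:2] for p in cv2.boxPoints(r)]); print(B.round(0),B.mean(0))
E
```

```text
die L [561.5 408.   44. ]
die R [538.5 199.7  44. ]
gauge [536.  304.6  50. ]
tray [ 461.5 -203.9   20. ]
bin [ 496.1 -399.3   42. ]
tray ((374.8455505371094, 270.8915710449219), (54.43843078613281, 49.431373596191406), 83.8844985961914)
[[ 520. -111.]
 [ 538. -250.]
 [ 387. -267.]
 [ 369. -130.]] [ 453.33599517 -189.5860272 ]
bin ((452.5752868652344, 256.54046630859375), (50.29623031616211, 39.72501754760742), 84.5596694946289)
[[ 560. -339.]
 [ 573. -449.]
 [ 435. -463.]
 [ 422. -353.]] [ 497.58422221 -400.97397378]
```

View pics/crop1.png

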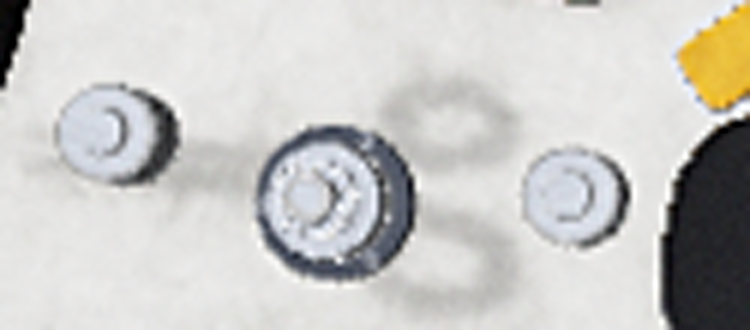

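The crop shows die L at about (157,227), die R at (235,238) and the gauge foot at (196,238.5). I start towards die R.

>>> apply_moves([
  [[0.8,-0.6,0],-1,1],
  [[1,-0.62,0],-1,1],
  [[1,-0.62,0],-1,1],
  [[1,-0.6,0],-1,1],
  [[1,-0.55,0],-1,1],
  [[1,-0.5,0],-1,1],
  [[1,-0.35,0],0,1],
  [[1,-0.35,0],0,1],
  [[1,-0.35,0],0,1],
  [[1,-0.35,0],0,1],
])

```text
time_s: 0.98
ee_pos: [303.0, -305.3, 231.1]
eef_rot: [-3.141, -0.0, 0.785]
wrist_force: [-0.5, 0.4, 0.6]
gripper_width: 1.002
gripper_force: 0.0
```

```bash
cat >> h.py <<'E'
def need(x,y,z=None,yaw=None):
    o=ctrl.get_obs(); p=o['ee_pos']; w=o['eef_rot'][2]
    d=np.array([x-p[0],y-p[1],(z if z is not None else p[2])-p[2]])
    c,s=np.cos(w),np.sin(w)
    print('t',round(o['time_s'],2),'p',p.round(1),'yaw',w.round(3),'q6',o['joint_positions'][5].round(2),'F',o['wrist_force'].round(1),'Tz',o['wrist_torque'].round(2),'w',round(o['gripper_width'],3))
    print('units tx,ty,tz',(np.array([c*d[0]+s*d[1],s*d[0]-c*d[1],-d[2]])/25).round(2),'' if yaw is None else ('turn',round((w-yaw)/.08,2)))
E
python3 - <<'E'
from h import *
for n,u,v,z in [('dieL rim',157.5,227.2,40),('dieR rim',235,237.8,40),('tip',191.3,237.5,60),('foot',196.2,238.5,8)]: print(n,ray('top',u,v,z).round(1))
need(538,200,150,.785)
E
```

```text
dieL rim [561.2 413.4  40. ]
dieR rim [536.5 200.3  40. ]
tip [533.9 314.7  60. ]
foot [533.8 314.6   8. ]
t 0.98 p [ 303.  -305.3  231.1] yaw 0.785 q6 -0.28 F [-0.5  0.4  0.6] Tz [0.06 0.03 0.04] w 1.002
units tx,ty,tz [20.93 -7.66  3.24] ('turn', np.float64(-0.0))
```

>>> apply_moves([
  [[1,-0.36,0],0,1],
  [[1,-0.36,0],0,1],
  [[1,-0.36,0],0,1],
  [[1,-0.36,0],0,1],
  [[1,-0.36,0],0,1],
  [[1,-0.36,0],0,1],
  [[1,-0.36,0],0,1],
  [[1,-0.36,0],0,1],
  [[1,-0.36,0],0,1],
  [[1,-0.36,0],0,0.6],
])

```text
time_s: 1.82
ee_pos: [416.2, -65.0, 231.2]
eef_rot: [3.142, 0.0, 0.785]
wrist_force: [1.5, -1.5, 0.8]
gripper_width: 0.882
gripper_force: 0.0
```

>>> apply_moves([
  [[1,-0.36,0.2],0,0.6],
  [[1,-0.36,0.5],0,0.6],
  [[1,-0.36,0.5],0,0.6],
  [[1,-0.36,0.5],0,0.6],
  [[1,-0.36,0.5],0,0.6],
  [[1,-0.36,0.5],0,0.6],
  [[1,-0.36,0.5],0,0.6],
  [[1,-0.36,0],0,0.6],
  [[1,-0.36,0],0,0.6],
])

```text
time_s: 2.57
ee_pos: [517.3, 151.3, 149.8]
eef_rot: [-3.14, 0.002, 0.785]
wrist_force: [1.0, -0.2, 0.3]
gripper_width: 0.8
gripper_force: 0.0
```

```bash
python3 - <<'E'
from h import *
im=ctrl.read_camera('wrist'); c=ctrl.get_calibration('wrist'); 
cv2.imwrite('pics/w1.png',im[:,:,::-1]); np.save('w1.npy',c,allow_pickle=True)
need(537,200,150,.785)
print(proj('wrist',(537,200,40),c),proj('wrist',(534,314.6,30),c))
E
```

```text
t 2.62 p [519.4 154.7 150.8] yaw 0.786 q6 0.85 F [-0.3  1.2  2.1] Tz [0.07 0.02 0.02] w 0.796
units tx,ty,tz [ 1.78 -0.78  0.03] ('turn', np.float64(0.01))
(np.float64(282.65756009635925), np.float64(175.19022396000878)) (np.float64(169.6509078226135), np.float64(70.89504683747992))
```

View pics/w1.png

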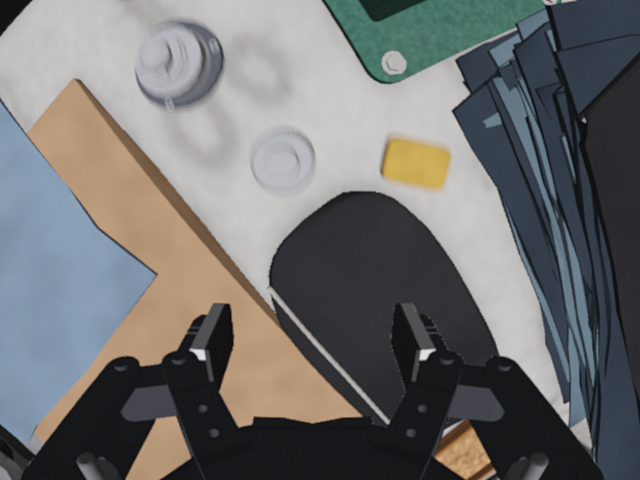

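The wrist view shows die R's rim centred at about (283,161), the gauge at (177,65) and the pouch below the die.

```bash
python3 - <<'E'
from h import *
c=np.load('w1.npy',allow_pickle=True).item()
for n,u,v,z in [('die rim',283,159.5,40),('boss',283,161.5,48),('foot',179.5,65,8),('tip',158,53,60)]: print(n,ray('wrist',u,v,z,c).round(1))
im=cv2.imread('pics/w1.png')[20:240,120:340]; g=cv2.cvtColor(im,cv2.COLOR_BGR2GRAY)
for dp in (25,20):
  h=cv2.HoughCircles(g,cv2.HOUGH_GRADIENT_ALT,1,15,param1=120,param2=.6,minRadius=8,maxRadius=55)
print(None if h is None else (h[0]+[120,20,0]).round(1))
print(ctrl.get_obs()['ee_pos'])
E
```

```text
die rim [545.  207.4  40. ]
boss [545.  206.6  48. ]
foot [539.1 320.    8. ]
tip [542.4 318.2  60. ]
[[173.   60.   38.9]
 [173.   60.   46.5]
 [173.   60.   31.7]
 [282.  162.   35.2]
 [282.  162.   27.5]
 [282.  162.   17.1]]
[519.39739995 154.70439868 150.81333322]
```

>>> apply_moves([
  [[0.8,-0.2,0.3],0,0.6],
  [[0.8,-0.2,0.3],0,0.6],
  [[0.26,-0.35,0.3],0,0.6],
  [[0,0,0.3],0,0.6],
  [[0,0,0],0,0.6],
  [[0,0,0],0,0.6],
])

```text
time_s: 3.12
ee_pos: [536.4, 195.4, 120.4]
eef_rot: [-3.14, 0.002, 0.785]
wrist_force: [-0.9, -0.2, -0.7]
gripper_width: 0.8
gripper_force: 0.0
```

```bash
cat >> h.py <<'E'
def wpic(name):
    c=ctrl.get_calibration('wrist'); im=ctrl.read_camera('wrist')[:,:,::-1].copy()
    cv2.imwrite(f'pics/{name}.png',im); np.save(name+'.npy',c,allow_pickle=True)
    g=cv2.cvtColor(im,cv2.COLOR_BGR2GRAY)
    h=cv2.HoughCircles(g[:330],cv2.HOUGH_GRADIENT_ALT,1,3,param1=120,param2=.7,minRadius=12,maxRadius=75)
    return im,c,h[0] if h is not None else []
E
python3 - <<'E'
from h import *
im,c,h=wpic('w2')
for u,v,r in h: print((u,v,r),ray('wrist',u,v,40,c).round(1),ray('wrist',u,v,48,c).round(1))
need(540,202)
E
```

```text
(np.float32(170.0), np.float32(125.0), np.float32(29.351353)) [533.  315.3  40. ] [535.2 313.   48. ]
(np.float32(184.0), np.float32(118.0), np.float32(41.425587)) [542.3 311.1  40. ] [544.2 309.   48. ]
(np.float32(192.0), np.float32(115.0), np.float32(47.79608)) [547.1 308.4  40. ] [548.8 306.4  48. ]
(np.float32(175.0), np.float32(124.0), np.float32(39.35503)) [535.7 313.1  40. ] [537.8 310.9  48. ]
(np.float32(309.0), np.float32(244.0), np.float32(31.585472)) [538.8 199.6  40. ] [540.8 201.5  48. ]
(np.float32(571.0), np.float32(162.0), np.float32(43.40372)) [713.8 111.3  40. ] [709.5 116.4  48. ]
(np.float32(188.0), np.float32(124.0), np.float32(50.01025)) [541.3 306.6  40. ] [543.3 304.6  48. ]
(np.float32(446.0), np.float32(240.0), np.float32(35.102627)) [604.6 137.6  40. ] [604.3 141.7  48. ]
(np.float32(192.0), np.float32(115.0), np.float32(30.271109)) [547.1 308.4  40. ] [548.8 306.4  48. ]
(np.float32(585.0), np.float32(141.0), np.float32(23.763193)) [734.2 114.4  40. ] [729.2 119.4  48. ]
(np.float32(326.0), np.float32(236.0), np.float32(47.4982)) [550.1 195.8  40. ] [551
[... 1984 characters left out ...]
0), np.float32(22.967636)) [699.6 124.1  40. ] [695.8 128.7  48. ]
(np.float32(170.0), np.float32(125.0), np.float32(18.506744)) [533.  315.3  40. ] [535.2 313.   48. ]
(np.float32(511.0), np.float32(185.0), np.float32(22.71374)) [663.5 133.5  40. ] [661.1 137.8  48. ]
(np.float32(415.0), np.float32(124.0), np.float32(21.855602)) [638.3 208.4  40. ] [636.7 210.   48. ]
(np.float32(581.0), np.float32(94.0), np.float32(17.036465)) [753.1 142.8  40. ] [747.4 146.8  48. ]
(np.float32(428.0), np.float32(124.0), np.float32(13.521492)) [644.5 202.9  40. ] [642.7 204.6  48. ]
t 3.17 p [537.  195.3 121.1] yaw 0.784 q6 0.93 F [0.1 0.3 0.9] Tz [0.   0.   0.02] w 0.802
units tx,ty,tz [ 0.27 -0.11 -0.  ]
```

View pics/w2.png

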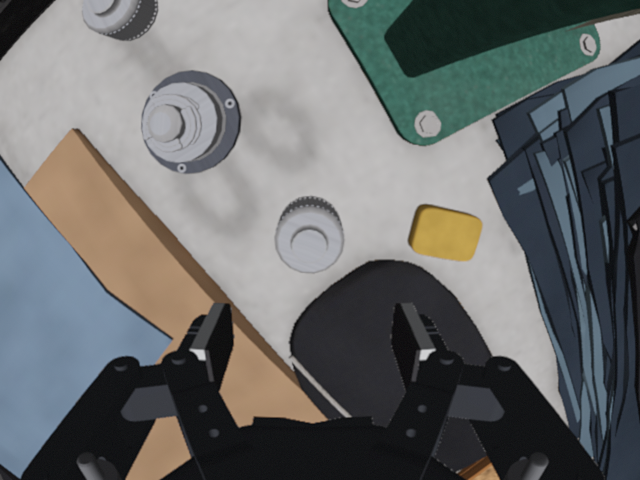

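The wrist view shows the die R boss at (309,243), the gauge foot at (191,122) and the pouch edge along (300,310)–(330,272)–(375,260).

```bash
python3 - <<'E'
from h import *
c=np.load('w2.npy',allow_pickle=True).item()
for n,u,v,z in [('boss',309,243,48),('rim',309,240,40),('foot',191.5,122,11),('collar',182,122,30),('tip',166,126,60)]+[('pouch',*p,30) for p in [(420,265),(375,260),(330,272),(300,300),(291,330)]]:
  X=ray('wrist',u,v,z,c)[:2]; d=X-[540.5,201.5]; print(n,X.round(1),np.hypot(*d).round(1),np.degrees(np.arctan2(d[1],d[0])).round(0))
im=cv2.imread('pics/w2.png'); cv2.imwrite('pics/c2.png',cv2.resize(im[60:290,130:360],None,fx=2.6,fy=2.6,interpolation=cv2.INTER_CUBIC))
E
```

```text
boss [541.3 201.9] 0.9 30.0
rim [540.7 201.5] 0.2 -11.0
foot [537.1 312.6] 111.2 92.0
collar [537.2 313. ] 111.6 92.0
tip [536.5 311.1] 109.7 92.0
pouch [579.9 131.6] 80.2 -61.0
pouch [559.8 157.4] 48.2 -66.0
pouch [532.1 172.8] 29.9 -106.0
pouch [502.1 172.2] 48.2 -143.0
pouch [479.4 159.4] 74.2 -145.0
```

View pics/c2.png

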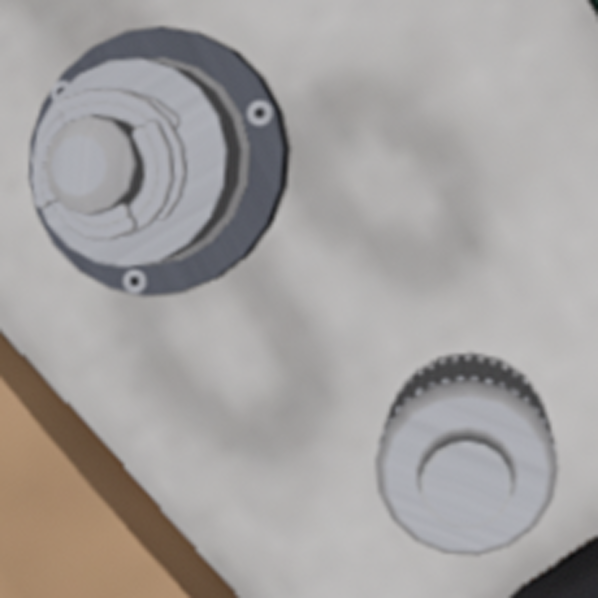

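>>> apply_moves([
  [[0.28,-0.07,0.3],0,0.4],
  [[0,0,0.6],-1,0.4],
  [[0,0,0.6],-1,0.4],
  [[0,0,0.6],-1,0.4],
  [[0,0,0.6],-1,0.4],
  [[0,0,0.6],-1,0.4],
  [[0,0,0.6],-1,0.4],
  [[0,0,0.5],0,0.4],
  [[0,0,0.15],0,0.4],
  [[0,0,0],0,0.4],
], grip_force=40)

```text
time_s: 4.0
ee_pos: [540.5, 202.0, 6.4]
eef_rot: [-3.14, 0.001, 1.262]
wrist_force: [0.3, 0.2, 0.1]
gripper_width: 0.701
gripper_force: 0.0
```

>>> apply_moves([
  [[0,0,0],0,-1],
  [[0,0,0],0,-1],
  [[0,0,0],0,-1],
  [[0,0,0],0,-1],
  [[0,0,0],0,-1],
], grip_force=40)

```text
time_s: 4.42
ee_pos: [541.9, 202.4, 8.3]
eef_rot: [3.14, -0.001, 1.265]
wrist_force: [0.0, 0.8, 2.2]
gripper_width: 0.531
gripper_force: 41.3
```

```bash
python3 - <<'E'
from h import *
need(540.7,201.5,6,1.265)
E
```

```text
t 4.42 p [541.9 202.4   8.3] yaw 1.265 q6 0.46 F [0.  0.8 2.2] Tz [-0.05  0.08  0.  ] w 0.531
units tx,ty,tz [-0.05 -0.04  0.09] ('turn', np.float64(-0.01))
```

>>> apply_moves([
  [[0,0,-0.8],-1,-1],
  [[0,0,-0.8],-1,-1],
  [[0,0,-0.8],-1,-1],
  [[0,0,-0.8],-1,-1],
  [[0.89,-0.02,0],0,-1],
  [[0.89,-0.02,0],0,-1],
  [[0.89,-0.02,0],0,-1],
  [[0.89,-0.01,0],0,-1],
  [[0.89,-0.01,0],0,-1],
  [[0,0,0],-1,-1],
])

```text
time_s: 5.25
ee_pos: [537.2, 317.2, 87.8]
eef_rot: [3.141, -0.002, 1.667]
wrist_force: [-0.2, 0.1, -1.3]
gripper_width: 0.538
gripper_force: 41.5
```

>>> apply_moves([
  [[0,0,0],-1,-1],
  [[0,0,0.1],-1,-1],
  [[0,0,0.1],-1,-1],
  [[0,0,0.1],-1,-1],
  [[0,0,0.1],-1,-1],
  [[0,0,0.1],-1,-1],
  [[0,0,0.1],-1,-1],
  [[0,0,0.1],0,-1],
])

```text
time_s: 5.92
ee_pos: [537.6, 313.5, 69.8]
eef_rot: [-3.141, -0.0, 2.227]
wrist_force: [-0.1, 0.5, -1.1]
gripper_width: 0.528
gripper_force: 41.5
```

```bash
python3 - <<'E'
from h import *
need(537.1,312.9,56)
E
```

```text
t 5.92 p [537.6 313.5  69.8] yaw 2.227 q6 -0.32 F [-0.1  0.5 -1.1] Tz [ 0.03 -0.04  0.  ] w 0.528
units tx,ty,tz [-0.01 -0.03  0.55]
```

>>> apply_moves([
  [[0,0,0.1],0,-1],
  [[0,0,0.1],0,-1],
  [[0,0,0.1],0,-1],
  [[0,0,0.1],0,-1],
  [[0,0,0],0,-1],
])

```text
time_s: 6.33
ee_pos: [537.3, 313.7, 59.5]
eef_rot: [-3.141, -0.001, 2.224]
wrist_force: [-1.2, 1.2, -0.6]
gripper_width: 0.532
gripper_force: 41.6
```

>>> apply_moves([
  [[0,0,0.06],0,-1],
  [[0,0,0.06],0,-1],
  [[0,0,0],0,-1],
])

```text
time_s: 6.58
ee_pos: [538.3, 314.2, 58.4]
eef_rot: [3.14, -0.0, 2.225]
wrist_force: [-2.2, 1.5, 6.8]
gripper_width: 0.532
gripper_force: 42.2
```

>>> apply_moves([
  [[0,0,0],0,0.3],
  [[0,0,0],0,0.3],
  [[0,0,0.04],0,0.3],
  [[0,0,0.04],0,0.3],
  [[0,0,0.04],-1,0.3],
  [[0,0,0],-1,0.3],
  [[0,0,0],-1,0.3],
  [[0,0,0],-1,0.3],
  [[0,0,0],-1,0.3],
  [[0,0,0],-1,0.3],
])

```text
time_s: 7.42
ee_pos: [537.5, 313.3, 53.6]
eef_rot: [-3.141, -0.0, 2.709]
wrist_force: [0.5, -1.0, -0.1]
gripper_width: 0.65
gripper_force: 0.0
```

```bash
python3 - <<'E'
from h import *
im,c,h=wpic('w3'); s=ctrl.read_camera('side')[:,:,::-1]; t=ctrl.read_camera('top')[:,:,::-1]
a=cv2.resize(s[160:230,280:350],(350,350),interpolation=cv2.INTER_CUBIC)
out=np.zeros((480,800,3),np.uint8); out[:480,:480]=im[:,80:560]; out[:320,480:]=cv2.resize(a,(320,320))
cv2.imwrite('pics/m3.png',out); need(537.1,312.9)
E
```

```text
t 7.57 p [537.6 313.4  53.7] yaw 2.703 q6 -0.79 F [ 1.1  1.3 -0.6] Tz [ 0.   -0.    0.03] w 0.65
units tx,ty,tz [ 0.01 -0.02 -0.  ]
```

View pics/m3.png

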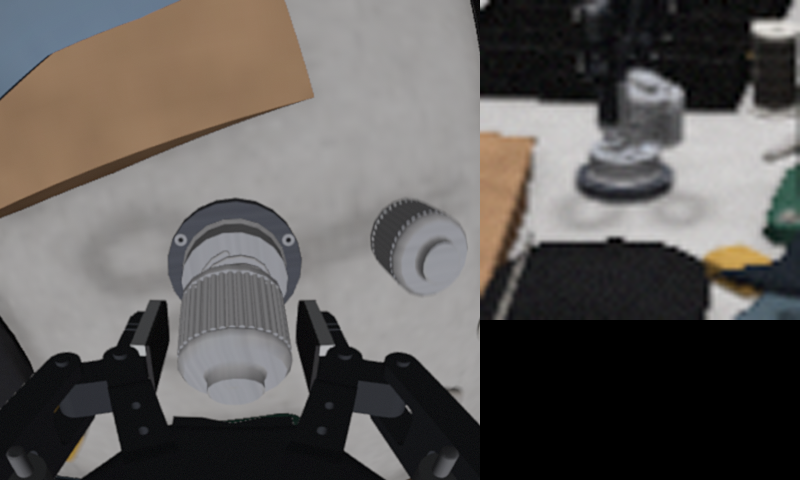

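The picture shows the die sitting on the nose between the open fingers, possibly with a slight tilt. The other die is at upper right.

>>> apply_moves([
  [[0,0,0],-1,0.3],
  [[0,0,0],-1,0.3],
  [[0,0,0],-1,0.3],
  [[0,0,0],-1,0.3],
  [[0,0,0],-1,0.3],
  [[0,0,0],-1,0.3],
  [[0,0,0],-1,0.3],
  [[0,0,0],-1,0.3],
  [[0,0,0],-1,0.3],
  [[0,0,0],-1,0.3],
])

```text
time_s: 8.4
ee_pos: [537.7, 313.3, 53.9]
eef_rot: [-3.141, -0.0, -2.777]
wrist_force: [-0.6, -0.8, -0.2]
gripper_width: 0.648
gripper_force: 0.2
```

>>> apply_moves([
  [[0,0,0],-1,0.3],
  [[0,0,0],-1,0.3],
  [[0,0,0],-1,0.3],
  [[0,0,0],-1,0.3],
  [[0,0,0],0,-1],
  [[0,0,0],0,-1],
  [[0,0,0],0,-1],
  [[0,0,0],0,-1],
  [[0,0,0],0,-1],
], grip_force=25)

```text
time_s: 9.15
ee_pos: [537.8, 313.5, 54.0]
eef_rot: [-3.142, 0.0, -2.46]
wrist_force: [1.3, -0.0, -0.4]
gripper_width: 0.541
gripper_force: 24.8
```

```bash
python3 - <<'E'
from h import *
need(537.1,312.9)
for i in range(2):
  s=ctrl.read_camera('side')[:,:,::-1]
cv2.imwrite('pics/s4.png',cv2.resize(s[160:230,270:350],(640,560),interpolation=cv2.INTER_CUBIC))
need(537.1,312.9)
E
```

```text
t 9.15 p [537.8 313.5  54. ] yaw -2.46 q6 -1.92 F [ 1.3 -0.  -0.4] Tz [ 0.04 -0.13 -0.02] w 0.541
units tx,ty,tz [ 0.04 -0.   -0.  ] 
t 9.25 p [537.8 313.5  54. ] yaw -2.459 q6 -1.92 F [ 1.1 -0.6  0.2] Tz [ 0.04 -0.14 -0.  ] w 0.542
units tx,ty,tz [ 0.04 -0.   -0.  ]
```

View pics/s4.png

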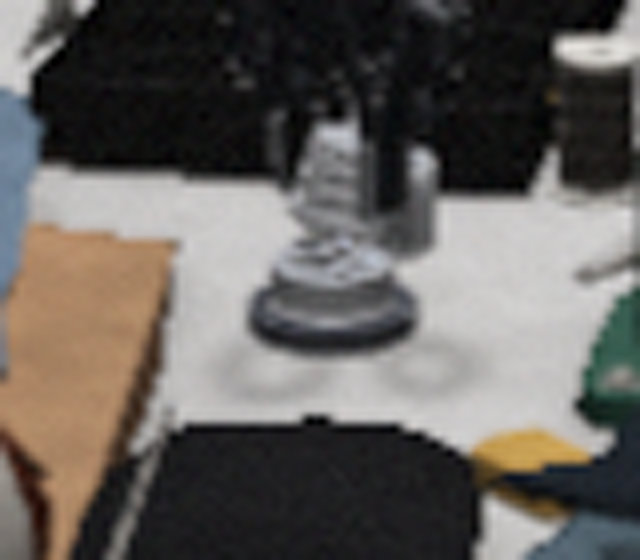

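The side view shows the die upright in the fingers on the nose. Next I press down gently to feel the seat.

>>> apply_moves([
  [[0,0,0.04],0,-1],
  [[0,0,0],0,-1],
], grip_force=40)

```text
time_s: 9.42
ee_pos: [538.3, 313.6, 53.5]
eef_rot: [-3.141, 0.001, -2.459]
wrist_force: [1.3, -0.4, 1.5]
gripper_width: 0.54
gripper_force: 39.2
```

>>> apply_moves([
  [[0,0,0.04],0,-1],
  [[0,0,0],0,-1],
])

```text
time_s: 9.58
ee_pos: [538.6, 313.8, 53.0]
eef_rot: [-3.141, 0.002, -2.459]
wrist_force: [0.9, -0.3, 5.2]
gripper_width: 0.537
gripper_force: 39.5
```

>>> apply_moves([
  [[0,0,0.03],0,-1],
  [[0,0,0],0,-1],
])

```text
time_s: 9.75
ee_pos: [538.8, 313.9, 52.8]
eef_rot: [-3.141, 0.002, -2.459]
wrist_force: [0.0, -1.5, 6.9]
gripper_width: 0.541
gripper_force: 39.7
```

```bash
python3 - <<'E'
from h import *
need(537.1,312.9)
E
```

```text
t 9.75 p [538.8 313.9  52.8] yaw -2.459 q6 -1.92 F [ 0.  -1.5  6.9] Tz [-0.09 -0.02 -0.07] w 0.541
units tx,ty,tz [ 0.08  0.01 -0.  ]
```

>>> apply_moves([
  [[0,0,0],1,-1],
  [[0,0,0],1,-1],
  [[0,0,0],1,-1],
  [[0,0,0],1,-1],
])

```text
time_s: 10.08
ee_pos: [537.5, 313.1, 51.6]
eef_rot: [-3.141, -0.001, -2.782]
wrist_force: [-3.8, -1.4, 7.3]
gripper_width: 0.536
gripper_force: 39.7
```

```bash
python3 - <<'E'
from h import *
need(537.1,312.9)
E
```

```text
t 10.08 p [537.5 313.1  51.6] yaw -2.782 q6 -1.59 F [-3.8 -1.4  7.3] Tz [-0.47  0.59  0.14] w 0.536
units tx,ty,tz [ 0.02 -0.   -0.  ]
```

>>> apply_moves([
  [[0.04,0,0],0,-1],
  [[0,0,0],0,-1],
])

```text
time_s: 10.25
ee_pos: [537.1, 312.4, 51.6]
eef_rot: [-3.14, -0.0, -2.777]
wrist_force: [-0.2, -5.4, 4.6]
gripper_width: 0.537
gripper_force: 39.8
```

>>> apply_moves([
  [[0.0,0,0],1,-1],
  [[0,0,0],1,-1],
  [[0,0,0],1,-1],
  [[0,0,0],0,-1],
])

```text
time_s: 10.58
ee_pos: [534.0, 313.0, 51.3]
eef_rot: [-3.141, -0.006, -3.02]
wrist_force: [-10.2, -3.9, 12.8]
gripper_width: 0.535
gripper_force: 40.1
```

```bash
python3 - <<'E'
from h import *
need(537.1,312.9)
E
```

```text
t 10.58 p [534.  313.   51.3] yaw -3.02 q6 -1.35 F [-10.2  -3.9  12.8] Tz [-0.69  1.55  0.14] w 0.535
units tx,ty,tz [-0.12 -0.02 -0.  ]
```

>>> apply_moves([
  [[0,0,-0.5],1,-1],
  [[0,0,-0.6],1,-1],
  [[0,0,0],1,-1],
  [[0,0,0],1,-1],
  [[0,0,0],1,-1],
  [[0,0,0],1,-1],
  [[0,0,0],1,-1],
  [[0,0,0],1,-1],
  [[0,0,0],1,-1],
  [[0,0,0],1,-1],
])

```text
time_s: 11.42
ee_pos: [535.8, 313.3, 77.7]
eef_rot: [-3.14, -0.002, 2.462]
wrist_force: [0.3, -0.1, -1.6]
gripper_width: 0.52
gripper_force: 51.0
```

>>> apply_moves([
  [[-0.71,-0.38,0],1,-1],
  [[-0.71,-0.38,0],0,-1],
  [[-0.71,-0.38,0],0,-1],
  [[-0.71,-0.38,0],0,-1],
  [[0,0,0.8],0,-1],
  [[0,0,0.8],0,-1],
  [[0,0,0.7],0,-1],
  [[0,0,0.3],0,-1],
  [[0,0,0],0,-1],
])

```text
time_s: 12.17
ee_pos: [562.5, 238.4, 14.3]
eef_rot: [-3.14, -0.003, 2.386]
wrist_force: [-7.3, 1.3, 12.6]
gripper_width: 0.518
gripper_force: 55.5
```

```bash
python3 - <<'E'
from h import *
need(560,235,8,2.36)
E
```

```text
t 12.17 p [562.5 238.4  14.3] yaw 2.386 q6 -0.61 F [-7.3  1.3 12.6] Tz [-0.03  1.11 -0.09] w 0.518
units tx,ty,tz [-0.02 -0.17  0.25] ('turn', np.float64(0.33))
```

>>> apply_moves([
  [[0,0,0],0,0.2],
  [[0,0,0],0,0.3],
  [[0,0,0],0,0.4],
  [[0,0,0],0,0.4],
  [[0,0,0],0,0.4],
], grip_force=40)

```text
time_s: 12.58
ee_pos: [563.7, 237.3, 13.5]
eef_rot: [-3.141, -0.0, 2.385]
wrist_force: [-0.1, 0.4, -0.1]
gripper_width: 0.697
gripper_force: 0.0
```

```bash
python3 - <<'E'
from h import *
im,c,h=wpic('w5'); cv2.imwrite('pics/w5c.png',im[120:440,80:560]); need(560,235,8,2.36)
E
```

```text
t 12.63 p [563.7 237.3  13.5] yaw 2.385 q6 -0.61 F [-0.5 -0.3 -0.8] Tz [-0.02  0.04  0.04] w 0.698
units tx,ty,tz [ 0.04 -0.17  0.22] ('turn', np.float64(0.31))
```

View pics/w5c.png

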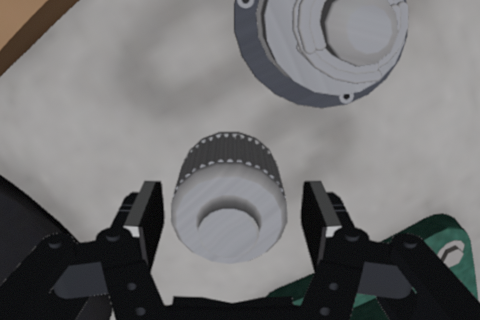

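The wrist view shows the die upright again, with its rim at about (310,332) in the full picture and the gauge at the top edge. I compute the offsets before the next grip.

```bash
python3 - <<'E'
from h import *
c=np.load('w5.npy',allow_pickle=True).item()
for n,u,v,z in [('rim',309.5,332,40),('boss',308.5,349,48)]: print(n,ray('wrist',u,v,z,c).round(1))
X=ray('wrist',309.5,332,40,c); need(X[0],X[1])
E
```

```text
rim [558.  241.2  40. ]
boss [559.3 239.6  48. ]
t 12.63 p [563.7 237.3  13.5] yaw 2.385 q6 -0.61 F [-0.5 -0.3 -0.8] Tz [-0.02  0.04  0.04] w 0.698
units tx,ty,tz [ 0.27 -0.04 -0.  ]
```

>>> apply_moves([
  [[0.2,0,0.15],0,0.4],
  [[0,0,0.1],0,0.4],
  [[0,0,0],0,-1],
  [[0,0,0],0,-1],
  [[0,0,0],0,-1],
  [[0,0,0],0,-1],
  [[0,0,0],0,0.3],
  [[0,0,0],0,0.3],
  [[0,0,0],0,0.3],
  [[0,0,0],-1,0.3],
])

```text
time_s: 13.47
ee_pos: [560.4, 240.8, 7.7]
eef_rot: [3.141, 0.0, 2.464]
wrist_force: [-0.2, -0.3, 0.4]
gripper_width: 0.652
gripper_force: 0.0
```

>>> apply_moves([
  [[0,0,0],-1,0.3],
  [[0,0,0],-1,0.3],
  [[0,0,0],-1,0.3],
  [[0,0,0],-1,0.3],
  [[0,0,0],-1,0.3],
  [[0,0,0],-1,0.3],
  [[0,0,0],-1,0.3],
  [[0,0,0],-1,0.3],
  [[0,0,0],-1,0.3],
  [[0,0,0],-1,0.3],
])

```text
time_s: 14.3
ee_pos: [560.4, 240.8, 7.7]
eef_rot: [3.142, 0.0, -3.014]
wrist_force: [0.4, 0.1, -1.0]
gripper_width: 0.653
gripper_force: 0.0
```

>>> apply_moves([
  [[0,0,0],-1,0.3],
  [[0,0,0],-1,0.3],
  [[0,0,0],-1,0.3],
  [[0,0,0],-1,0.3],
  [[0,0,0],-1,0.3],
  [[0,0,0],-1,0.3],
  [[0,0,0],-1,0.3],
  [[0,0,0],-1,0.3],
  [[0,0,0],0,0.3],
])

```text
time_s: 15.05
ee_pos: [560.4, 240.8, 7.7]
eef_rot: [-3.141, 0.0, -2.376]
wrist_force: [0.1, -0.3, -0.6]
gripper_width: 0.647
gripper_force: 0.0
```

```bash
python3 - <<'E'
from h import *
im,c,h=wpic('w6'); need(537.1,312.9,7)
for u,v,r in h:
  if abs(u-312)<20 and r<70: print((u,v,r),ray('wrist',u,v,40,c).round(1),ray('wrist',u,v,48,c).round(1))
E
```

```text
t 15.1 p [560.3 240.8   7.7] yaw -2.38 q6 -2.12 F [-0.6 -0.2  0.1] Tz [ 0.01 -0.02  0.02] w 0.65
units tx,ty,tz [-1.32  2.73  0.03] 
(np.float32(302.0), np.float32(315.0), np.float32(53.905777)) [550.1 225.2  40. ] [546.6 222.2  48. ]
(np.float32(314.0), np.float32(290.0), np.float32(27.6286)) [540.5 221.5  40. ] [537.7 218.8  48. ]
```

```bash
python3 - <<'E'
from h import *
for n in ['w1','w2','w3','w5','w6']:
  c=np.load(n+'.npy',allow_pickle=True).item(); im=cv2.imread(f'pics/{n}.png')
  u,v=proj('wrist',(537.5,313,11),c)
  hsv=cv2.cvtColor(im,cv2.COLOR_BGR2HSV)
  m=cv2.inRange(hsv,(105,25,50),(135,140,150))
  box=np.zeros_like(m); pu=[proj('wrist',(537.5+45*np.cos(a),313+45*np.sin(a),8),c) for a in np.linspace(0,6.28,40)]
  cv2.fillPoly(box,[np.array(pu).astype(int)],255); m&=box
  m=cv2.morphologyEx(m,cv2.MORPH_OPEN,np.ones((2,2)))
  p=np.argwhere(m)[:,::-1]
  if len(p)<50: print(n,'few',len(p),(u,v)); continue
  hull=cv2.convexHull(p)[:,0]; W=np.array([ray('wrist',*q,11,c)[:2] for q in hull])
  # circle r=37: keep those on outer edge
  from scipy.optimize import least_squares
  k=least_squares(lambda s:np.hypot(*(W-s).T)-37,[537.5,313],loss='soft_l1',f_scale=.5)
  print(n,(round(u),round(v)),len(p),len(W),k.x.round(2),'res',np.median(abs(k.fun)).round(2))
c=np.load('w6.npy',allow_pickle=True).item(); im=cv2.imread('pics/w6.png'); print(proj('wrist',(560.35,240.8,40),c),proj('wrist',(560.35,240.8,48),c))
g=im[250:440,200:420]; cv2.imwrite('pics/w6c.png',cv2.resize(g,None,fx=3,fy=3))
E
```

```text
w1 (183, 72) 833 25 [540.15 322.72] res 0.88
w2 (191, 121) 1963 34 [535.1  314.37] res 1.04
w3 (312, 274) 3164 37 [535.43 315.3 ] res 0.55
w5 (406, 148) 5792 41 [535.75 315.27] res 0.88
w6 (450, 372) 3173 28 [535.45 315.58] res 0.4
(np.float64(314.0857178791522), np.float64(357.81839613377514)) (np.float64(314.1748719547347), np.float64(371.369058773164))
```

>>> apply_moves([
  [[0,0,0],0,-1],
  [[0,0,0],0,-1],
  [[0,0,0],0,-1],
  [[0,0,0],0,-1],
  [[0,0,0],0,-1],
  [[0,0,-0.8],0,-1],
  [[0,0,-0.8],0,-1],
  [[0,0,-0.8],0,-1],
  [[0,0,-0.8],0,-1],
  [[-0.33,0.71,0],0,-1],
], grip_force=60)

```text
time_s: 15.93
ee_pos: [557.3, 257.8, 91.4]
eef_rot: [-3.137, 0.005, -2.381]
wrist_force: [1.3, 0.7, 0.1]
gripper_width: 0.528
gripper_force: 61.8
```

>>> apply_moves([
  [[-0.33,0.71,0],0,-1],
  [[-0.34,0.71,0],0,-1],
  [[-0.34,0.71,0],0,-1],
  [[0,0,0.3],0,-1],
  [[0,0,0.3],0,-1],
  [[0,0,0.3],0,-1],
  [[0,0,0.1],0,-1],
  [[0,0,0],0,-1],
  [[0,0,0],0,-1],
])

```text
time_s: 16.68
ee_pos: [535.4, 314.4, 62.0]
eef_rot: [3.141, -0.001, -2.38]
wrist_force: [0.2, 0.4, -1.4]
gripper_width: 0.525
gripper_force: 61.7
```

```bash
python3 - <<'E'
from h import *
need(535.5,315.3,58)
E
```

```text
t 16.68 p [535.4 314.4  62. ] yaw -2.38 q6 -1.99 F [ 0.2  0.4 -1.4] Tz [ 0.02 -0.06  0.02] w 0.525
units tx,ty,tz [-0.03  0.02  0.16]
```

Now I lower in small steps and watch the force.

>>> apply_moves([
  [[-0.02,0.02,0.08],0,-1],
  [[0,0,0.08],0,-1],
  [[0,0,0.04],0,-1],
  [[0,0,0],0,-1],
])

```text
time_s: 17.02
ee_pos: [535.3, 315.9, 57.4]
eef_rot: [3.142, -0.0, -2.378]
wrist_force: [0.4, 0.0, -2.1]
gripper_width: 0.528
gripper_force: 61.7
```

>>> apply_moves([
  [[0,0,0.08],0,-1],
  [[0,0,0],0,-1],
])

```text
time_s: 17.18
ee_pos: [535.2, 315.9, 55.3]
eef_rot: [3.142, -0.0, -2.378]
wrist_force: [-0.8, -0.4, -1.2]
gripper_width: 0.528
gripper_force: 61.7
```

>>> apply_moves([
  [[0,0,0.06],0,-1],
  [[0,0,0],0,-1],
])

```text
time_s: 17.35
ee_pos: [535.2, 315.9, 53.8]
eef_rot: [3.141, -0.0, -2.378]
wrist_force: [-0.4, 0.2, -1.4]
gripper_width: 0.529
gripper_force: 61.7
```

>>> apply_moves([
  [[0,0,0.08],0,-1],
  [[0,0,0],0,-1],
])

```text
time_s: 17.52
ee_pos: [535.2, 315.9, 51.7]
eef_rot: [3.141, -0.0, -2.378]
wrist_force: [-0.5, -0.4, -0.5]
gripper_width: 0.524
gripper_force: 61.8
```

>>> apply_moves([
  [[0,0,0.06],0,-1],
  [[0,0,0],0,-1],
])

```text
time_s: 17.68
ee_pos: [535.5, 316.0, 51.2]
eef_rot: [-3.142, 0.0, -2.378]
wrist_force: [-2.8, -0.6, 5.3]
gripper_width: 0.532
gripper_force: 62.5
```

>>> apply_moves([
  [[0,0,0.06],0,-1],
  [[0,0,0],0,-1],
])

```text
time_s: 17.85
ee_pos: [535.6, 316.2, 50.9]
eef_rot: [-3.141, 0.0, -2.378]
wrist_force: [-5.4, -1.8, 12.0]
gripper_width: 0.526
gripper_force: 63.2
```

>>> apply_moves([
  [[0,0,-0.07],0,-1],
  [[0,0,0],1,-1],
  [[0,0,0.02],1,-1],
  [[0,0,0.02],1,-1],
])

```text
time_s: 18.18
ee_pos: [535.7, 316.1, 50.1]
eef_rot: [-3.141, 0.001, -2.622]
wrist_force: [1.0, -0.0, 0.5]
gripper_width: 0.529
gripper_force: 62.0
```

```bash
python3 - <<'E'
from h import *
need(535.5,315.3,58)
E
```

```text
t 18.18 p [535.7 316.1  50.1] yaw -2.622 q6 -1.75 F [ 1.  -0.   0.5] Tz [-0.02 -0.08  0.06] w 0.529
units tx,ty,tz [ 0.02 -0.02 -0.32]
```

>>> apply_moves([
  [[0,0,0.02],1,-1],
  [[0,0,0.02],1,-1],
  [[0,0,0.02],1,-1],
  [[0,0,0.02],1,-1],
])

```text
time_s: 18.52
ee_pos: [535.7, 316.0, 48.0]
eef_rot: [-3.142, 0.001, -2.942]
wrist_force: [-0.1, -0.2, 0.9]
gripper_width: 0.526
gripper_force: 62.0
```

```bash
python3 - <<'E'
from h import *
need(535.5,315.3,58)
E
```

```text
t 18.52 p [535.7 316.   48. ] yaw -2.942 q6 -1.43 F [-0.1 -0.2  0.9] Tz [-0.1   0.03 -0.01] w 0.526
units tx,ty,tz [ 0.01 -0.03 -0.4 ]
```

>>> apply_moves([
  [[0,0,0.02],1,-1],
  [[0,0,0.02],1,-1],
  [[0,0,0.02],1,-1],
  [[0,0,0.02],1,-1],
])

```text
time_s: 18.85
ee_pos: [535.7, 316.0, 46.0]
eef_rot: [3.141, 0.001, 3.021]
wrist_force: [-0.3, -0.1, 1.2]
gripper_width: 0.526
gripper_force: 62.0
```

>>> apply_moves([
  [[0,0,0.02],1,-1],
  [[0,0,0.02],1,-1],
  [[0,0,0.02],1,-1],
])

```text
time_s: 19.1
ee_pos: [535.8, 316.0, 44.5]
eef_rot: [3.141, 0.001, 2.781]
wrist_force: [0.0, 0.2, -0.0]
gripper_width: 0.528
gripper_force: 62.0
```

```bash
python3 - <<'E'
from h import *
need(535.5,315.3,58)
E
```

```text
t 19.1 p [535.8 316.   44.5] yaw 2.781 q6 -0.87 F [ 0.   0.2 -0. ] Tz [-0.1   0.03  0.02] w 0.528
units tx,ty,tz [-0.   -0.03 -0.54]
```

Mouth is about 6.8 mm up. I continue in steps of about 2 rows through the binding zone.

>>> apply_moves([
  [[0,0,0.02],1,-1],
  [[0,0,0.02],1,-1],
])

```text
time_s: 19.27
ee_pos: [535.7, 316.0, 43.6]
eef_rot: [3.141, 0.0, 2.621]
wrist_force: [-1.9, -1.9, 6.4]
gripper_width: 0.524
gripper_force: 62.4
```

>>> apply_moves([
  [[0,0,0.02],1,-1],
  [[0,0,0.02],1,-1],
])

```text
time_s: 19.43
ee_pos: [535.9, 316.0, 43.5]
eef_rot: [3.141, 0.001, 2.461]
wrist_force: [-4.0, -2.7, 11.4]
gripper_width: 0.526
gripper_force: 62.9
```

>>> apply_moves([
  [[0,0,0.02],1,-1],
  [[0,0,0.02],1,-1],
])

```text
time_s: 19.6
ee_pos: [535.6, 315.9, 43.3]
eef_rot: [-3.141, 0.001, 2.302]
wrist_force: [-9.4, -3.7, 18.5]
gripper_width: 0.526
gripper_force: 63.5
```

```bash
python3 - <<'E'
from h import *
need(535.5,315.3,58)
E
```

```text
t 19.6 p [535.6 315.9  43.3] yaw 2.302 q6 -0.39 F [-9.4 -3.7 18.5] Tz [-0.85  1.46  0.44] w 0.526
units tx,ty,tz [-0.02 -0.02 -0.59]
```

The die's mouth stopped about 5.6 mm up. Push climbed to 18 N and torque to 0.44 N m with no further descent, so this die is bound and is the thick one. I ease off and unscrew.

>>> apply_moves([
  [[0,0,-0.06],0,-1],
  [[0,0,-0.04],-1,-1],
  [[0,0,-0.01],-1,-1],
  [[0,0,-0.01],-1,-1],
  [[0,0,-0.01],-1,-1],
  [[0,0,-0.02],-1,-1],
  [[0,0,-0.02],-1,-1],
])

```text
time_s: 20.18
ee_pos: [535.3, 315.9, 45.2]
eef_rot: [3.142, -0.0, 2.79]
wrist_force: [0.5, 0.3, -1.3]
gripper_width: 0.529
gripper_force: 62.3
```

>>> apply_moves([
  [[0,0,-0.02],-1,-1],
  [[0,0,-0.02],-1,-1],
  [[0,0,-0.02],-1,-1],
  [[0,0,-0.02],-1,-1],
  [[0,0,-0.02],-1,-1],
])

```text
time_s: 20.6
ee_pos: [535.3, 315.9, 47.7]
eef_rot: [3.142, -0.0, -3.094]
wrist_force: [1.4, 0.4, -0.8]
gripper_width: 0.531
gripper_force: 62.3
```

>>> apply_moves([
  [[0,0,-0.02],-1,-1],
  [[0,0,-0.02],-1,-1],
  [[0,0,-0.02],-1,-1],
  [[0,0,-0.02],-1,-1],
  [[0,0,-0.02],-1,-1],
  [[0,0,-0.02],-1,-1],
  [[0,0,-0.02],-1,-1],
])

```text
time_s: 21.18
ee_pos: [535.3, 316.0, 51.3]
eef_rot: [3.142, -0.0, -2.534]
wrist_force: [-0.1, 0.1, -1.0]
gripper_width: 0.526
gripper_force: 62.4
```

>>> apply_moves([
  [[0,0,-0.05],-1,-1],
  [[0,0,-0.3],0,-1],
  [[0,0,-0.8],0,-1],
  [[0,0,-1],0,-1],
  [[0,0,-1],0,-1],
  [[0,0,-1],0,-1],
  [[0,0,-1],0,-1],
])

```text
time_s: 21.77
ee_pos: [535.3, 315.9, 181.8]
eef_rot: [-3.142, 0.0, -2.461]
wrist_force: [0.7, 0.9, -1.1]
gripper_width: 0.528
gripper_force: 62.3
```

```bash
python3 - <<'E'
from h import *
need(497.5,-401,40)
im=cv2.imread('pics/top0.png')
# check bin by bright/edge mask again with the tray
hsv=cv2.cvtColor(im,cv2.COLOR_BGR2HSV)
E
```

```text
t 21.77 p [535.3 315.9 181.8] yaw -2.461 q6 -1.91 F [ 0.7  0.9 -1.1] Tz [ 0.02 -0.05 -0.01] w 0.528
units tx,ty,tz [ 19.23 -21.33   5.67]
```

>>> apply_moves([
  [[0.6,-0.66,0],0,-1],
  [[0.88,-0.97,0],0,-1],
  [[0.88,-0.97,0],0,-1],
  [[0.88,-0.97,0],0,-1],
  [[0.88,-0.97,0],0,-1],
  [[0.88,-0.97,0],0,-1],
  [[0.88,-0.97,0],0,-1],
  [[0.88,-0.97,0],0,-1],
  [[0.88,-0.97,0],0,-1],
  [[0.88,-0.97,0],0,-1],
])

```text
time_s: 22.6
ee_pos: [518.2, -2.1, 180.8]
eef_rot: [-3.141, 0.001, -2.46]
wrist_force: [0.2, -0.3, -1.3]
gripper_width: 0.528
gripper_force: 62.4
```

>>> apply_moves([
  [[0.88,-0.97,0],0,-1],
  [[0.88,-0.97,0],0,-1],
  [[0.88,-0.97,0],0,-1],
  [[0.88,-0.97,0],0,-1],
  [[0.88,-0.97,0],0,-1],
  [[0.88,-0.97,0],0,-1],
  [[0.88,-0.97,0],0,-1],
  [[0.88,-0.97,0],0,-1],
  [[0.88,-0.97,0],0,-1],
  [[0.6,-0.66,0.2],0,-1],
])

```text
time_s: 23.43
ee_pos: [501.5, -320.7, 176.9]
eef_rot: [-3.138, -0.0, -2.462]
wrist_force: [1.0, -0.3, -1.9]
gripper_width: 0.526
gripper_force: 62.4
```

```bash
python3 - <<'E'
from h import *
need(497.5,-401,40)
E
```

```text
t 23.43 p [ 501.5 -320.7  176.9] yaw -2.462 q6 -3.02 F [ 1.  -0.3 -1.9] Tz [ 0.04 -0.01  0.01] w 0.526
units tx,ty,tz [ 2.14 -2.4   5.47]
```

>>> apply_moves([
  [[0,0,0.2],1,-1],
  [[0,0,0.2],1,-1],
  [[0.4,-0.5,0.4],1,-1],
  [[0.4,-0.5,0.6],1,-1],
  [[0.3,-0.5,0.6],1,-1],
  [[0.2,-0.4,0.6],1,-1],
  [[0,0,0],0,-1],
])

```text
time_s: 24.02
ee_pos: [488.7, -374.5, 107.4]
eef_rot: [3.138, -0.003, -2.945]
wrist_force: [-0.2, 0.3, -1.7]
gripper_width: 0.524
gripper_force: 62.3
```

```bash
python3 - <<'E'
from h import *
im,c,h=wpic('w7')
need(497.5,-401,40)
# bin rim corners expected positions
for yaw in (0.1,):
  for a,b in [(70,56),(70,-56),(-70,-56),(-70,56)]:
    print(np.round(proj('wrist',(497.5+a*np.cos(yaw)-b*np.sin(yaw),-401+a*np.sin(yaw)+b*np.cos(yaw),42),c)))
cv2.imwrite('pics/w7s.png',im)
E
```

```text
t 24.07 p [ 489.5 -373.7  108.7] yaw -2.94 q6 -2.62 F [-0.1 -0.5 -0.7] Tz [0.02 0.01 0.01] w 0.528
units tx,ty,tz [-0.1  -1.13  2.75] 
[343. 364.]
[185. 348.]
[180. 142.]
[375. 158.]
```

View pics/w7s.png

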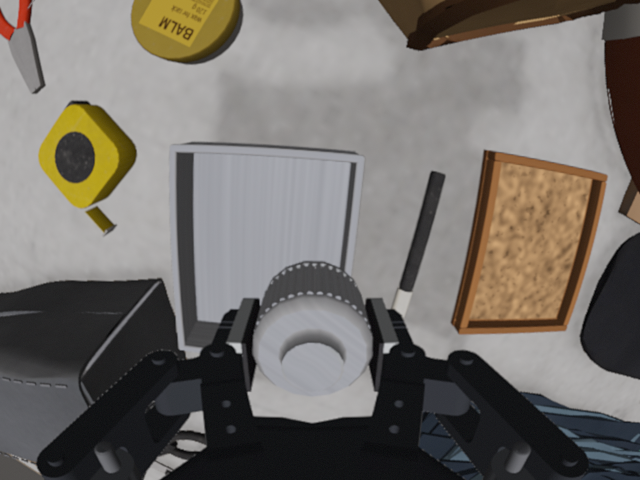

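The wrist view shows the bin's rim corners at (171,147) and (364,155). The tray's corners are at (487,152), (606,175), (566,331) and (456,332).

```bash
python3 - <<'E'
from h import *
c=np.load('w7.npy',allow_pickle=True).item()
P=[ray('wrist',*p,42,c)[:2] for p in [(171,147),(364,155)]]; print(np.round(P,1))
d=P[1]-P[0]; n=np.array([d[1],-d[0]])/np.hypot(*d)
B=(P[0]+P[1])/2+70*n; print('bin',B.round(1),np.hypot(*d))
T=[ray('wrist',*p,20,c)[:2] for p in [(487,152),(606,175),(566,331),(456,332)]]; print('tray',np.round(T,1),np.mean(T,0).round(1))
need(*B,14)
E
```

```text
[[ 436.8 -468.8]
 [ 421.9 -358.6]]
bin [ 498.7 -404.3] 111.29855695128738
tray [[ 401.  -274.1]
 [ 385.8 -159.2]
 [ 523.2 -138.5]
 [ 535.4 -252.5]] [ 461.4 -206.1]
t 24.07 p [ 489.5 -373.7  108.7] yaw -2.94 q6 -2.62 F [-0.1 -0.5 -0.7] Tz [0.02 0.01 0.01] w 0.528
units tx,ty,tz [-0.12 -1.27  3.79]
```

>>> apply_moves([
  [[-0.04,-0.5,0],0,-1],
  [[-0.04,-0.5,0.4],0,-1],
  [[-0.04,-0.27,0.9],0,-1],
  [[0,0,0.9],0,-1],
  [[0,0,0.9],0,-1],
  [[0,0,0.5],0,-1],
  [[0,0,0.08],0,-1],
  [[0,0,0],0,-1],
])

```text
time_s: 24.73
ee_pos: [500.2, -403.6, 18.3]
eef_rot: [3.141, -0.0, -2.937]
wrist_force: [0.8, -0.1, -1.0]
gripper_width: 0.526
gripper_force: 62.3
```

```bash
python3 - <<'E'
from h import *
need(498.7,-404,12)
E
```

```text
t 24.73 p [ 500.2 -403.6   18.3] yaw -2.937 q6 -2.64 F [ 0.8 -0.1 -1. ] Tz [-0.01 -0.04  0.05] w 0.526
units tx,ty,tz [ 0.06 -0.    0.25]
```

>>> apply_moves([
  [[0,0,0.2],0,-1],
  [[0,0,0.06],0,-1],
  [[0,0,0],0,0.2],
  [[0,0,0],0,0.25],
  [[0,0,0],0,0.3],
  [[0,0,-0.5],0,0.3],
  [[0,0,-1],0,0.3],
  [[0,0,-1],0,0.3],
  [[0,0,-1],0,0.3],
  [[0,0,-1],0,0.3],
])

```text
time_s: 25.57
ee_pos: [500.2, -404.5, 126.8]
eef_rot: [-3.141, 0.0, -2.938]
wrist_force: [-0.5, -0.0, 0.3]
gripper_width: 0.648
gripper_force: 0.0
```

```bash
python3 - <<'E'
from h import *
need(561.5,412,180)
im,c,h=wpic('w8')
E
```

```text
t 25.57 p [ 500.2 -404.5  126.8] yaw -2.938 q6 -2.64 F [-0.5 -0.   0.3] Tz [ 0.01 -0.05  0.01] w 0.648
units tx,ty,tz [-8.99 31.49 -2.13]
```

>>> apply_moves([
  [[0,0,-1],0,0.3],
  [[-0.29,1,-0.8],0,0.3],
  [[-0.29,1,0],0,0.3],
  [[-0.29,1,0],0,0.3],
  [[-0.29,1,0],0,0.3],
  [[-0.29,1,0],0,0.3],
  [[-0.29,1,0],0,0.3],
  [[-0.29,1,0],0,0.3],
  [[-0.29,1,0],0,0.3],
  [[-0.29,1,0],0,0.3],
])

```text
time_s: 26.45
ee_pos: [518.7, -169.7, 170.5]
eef_rot: [-3.141, 0.001, -2.939]
wrist_force: [0.0, -0.5, 0.3]
gripper_width: 0.651
gripper_force: 0.0
```

>>> apply_moves([
  [[-0.29,1,0],0,0.3],
  [[-0.29,1,0],0,0.3],
  [[-0.29,1,0],0,0.3],
  [[-0.29,1,0],0,0.3],
  [[-0.29,1,0],0,0.3],
  [[-0.29,1,0],0,0.3],
  [[-0.29,1,0],0,0.3],
  [[-0.29,1,0],0,0.3],
  [[-0.29,1,0],0,0.3],
  [[-0.29,1,0],0,0.3],
])

```text
time_s: 27.28
ee_pos: [539.3, 90.0, 170.5]
eef_rot: [-3.141, 0.002, -2.938]
wrist_force: [-0.1, -0.4, -0.6]
gripper_width: 0.652
gripper_force: 0.0
```

>>> apply_moves([
  [[-0.29,1,0],0,0.3],
  [[-0.29,1,0],0,0.3],
  [[-0.29,1,0],0,0.3],
  [[-0.29,1,0],0,0.3],
  [[-0.29,1,0],0,0.3],
  [[-0.29,1,0],0,0.3],
  [[-0.29,1,0.3],0,0.4],
  [[-0.29,1,0.6],0,0.4],
  [[-0.29,1,0.6],0,0.4],
  [[-0.29,1,0.6],0,0.4],
])

```text
time_s: 28.12
ee_pos: [560.1, 349.7, 117.7]
eef_rot: [3.141, 0.002, -2.938]
wrist_force: [0.6, -0.2, -0.5]
gripper_width: 0.703
gripper_force: 0.0
```

```bash
python3 - <<'E'
from h import *
need(562.5,414,120)
E
```

```text
t 28.12 p [560.1 349.7 117.7] yaw -2.938 q6 -1.4 F [ 0.6 -0.2 -0.5] Tz [-0.04 -0.04  0.05] w 0.703
units tx,ty,tz [-0.61  2.5  -0.09]
```

>>> apply_moves([
  [[-0.25,0.9,0],0,0.4],
  [[-0.2,0.8,0],0,0.4],
  [[-0.1,0.35,0],0,0.4],
  [[0,0,0],0,0.4],
  [[0,0,0],0,0.4],
])

```text
time_s: 28.53
ee_pos: [562.9, 401.0, 117.4]
eef_rot: [-3.141, 0.001, -2.938]
wrist_force: [0.3, 0.1, 0.3]
gripper_width: 0.702
gripper_force: 0.0
```

```bash
python3 - <<'E'
from h import *
from scipy.optimize import least_squares
im,c,h=wpic('w9'); need(562.5,414,120)
for X in [(562.5,414,40),(562.5,414,48)]: print(np.round(proj('wrist',X,c)))
u0,v0=proj('wrist',(562.5,414,40),c)
for u,v,r in h:
  if np.hypot(u-u0,v-v0)<25 and 14<r<45: print((u,v,round(float(r),1)),ray('wrist',u,v,40,c)[:2].round(1),ray('wrist',u,v,48,c)[:2].round(1))
E
```

```text
t 28.58 p [563.  400.3 117.3] yaw -2.939 q6 -1.33 F [-0.7  0.4  0.6] Tz [ 0.01  0.04 -0.02] w 0.699
units tx,ty,tz [-0.09  0.54 -0.11] 
[334. 255.]
[334. 260.]
(np.float32(330.0), np.float32(255.0), 32.8) [562.6 411.7] [559.7 410.7]
(np.float32(344.0), np.float32(256.0), 23.9) [561.5 420.6] [558.7 419.3]
(np.float32(330.0), np.float32(255.0), 16.2) [562.6 411.7] [559.7 410.7]
```

```bash
python3 - <<'E'
from h import *
c=np.load('w9.npy',allow_pickle=True).item(); im=cv2.imread('pics/w9.png'); hsv=cv2.cvtColor(im,cv2.COLOR_BGR2HSV)
for a in range(-30,200,15):
  r_=None
  for r in range(30,110,2):
    u,v=np.round(proj('wrist',(562.5+r*np.cos(np.radians(a)),411.7+r*np.sin(np.radians(a)),20),c)).astype(int)
    if 0<=u<640 and 0<=v<300 and hsv[v-1:v+2,u-1:u+2,2].mean()<75: r_=(r,u,v);break
    if not(0<=u<640 and 0<=v<300): r_=('out',r);break
  print(a,r_)
need(562.5,411.7,7,-2.36)
E
```

```text
-30 ('out', 58)
-15 ('out', 48)
0 ('out', 44)
15 ('out', 44)
30 ('out', 46)
45 ('out', 52)
60 (62, np.int64(391), np.int64(297))
75 (60, np.int64(402), np.int64(280))
90 (62, np.int64(413), np.int64(261))
105 (70, np.int64(428), np.int64(239))
120 (84, np.int64(444), np.int64(208))
135 None
150 None
165 None
180 None
195 None
t 28.58 p [563.  400.3 117.3] yaw -2.939 q6 -1.33 F [-0.7  0.4  0.6] Tz [ 0.01  0.04 -0.02] w 0.699
units tx,ty,tz [-0.07  0.45  4.41] ('turn', np.float64(-7.23))
```

>>> apply_moves([
  [[-0.07,0.45,0],0,0.4],
  [[0,0,0.4],1,0.4],
  [[0,0,0.4],1,0.4],
  [[0,0,0.4],1,0.4],
  [[0,0,0.4],1,0.4],
  [[0,0,0.4],1,0.4],
  [[0,0,0.4],1,0.4],
  [[0,0,0.5],1,0.4],
  [[0,0,0.5],1,0.4],
  [[0,0,0.5],1,0.4],
], grip_force=60)

```text
time_s: 29.42
ee_pos: [562.7, 412.1, 19.2]
eef_rot: [3.141, 0.0, 2.619]
wrist_force: [0.0, -0.1, 0.3]
gripper_width: 0.7
gripper_force: 0.0
```

>>> apply_moves([
  [[0,0,0.47],1,0.4],
  [[0,0,0],0,0.4],
  [[0,0,0],0,-1],
  [[0,0,0],0,-1],
  [[0,0,0],0,-1],
  [[0,0,0],0,-1],
  [[0,0,0],0,0.3],
  [[0,0,0],0,0.3],
  [[0,0,0],0,0.3],
  [[0,0,0],-1,0.3],
], grip_force=40)

```text
time_s: 30.25
ee_pos: [562.4, 412.6, 7.9]
eef_rot: [3.141, 0.0, 2.625]
wrist_force: [-0.6, -0.1, -0.5]
gripper_width: 0.648
gripper_force: 0.0
```

>>> apply_moves([
  [[0,0,0],-1,0.3],
  [[0,0,0],-1,0.3],
  [[0,0,0],-1,0.3],
  [[0,0,0],-1,0.3],
  [[0,0,0],-1,0.3],
  [[0,0,0],-1,0.3],
  [[0,0,0],-1,0.3],
  [[0,0,0],-1,0.3],
  [[0,0,0],-1,0.3],
  [[0,0,0],-1,0.3],
])

```text
time_s: 31.08
ee_pos: [562.3, 412.6, 7.8]
eef_rot: [3.142, 0.0, -2.854]
wrist_force: [-0.3, -0.4, -0.5]
gripper_width: 0.647
gripper_force: 0.0
```

>>> apply_moves([
  [[0,0,0],-1,0.3],
  [[0,0,0],-1,0.3],
  [[0,0,0],-1,0.3],
  [[0,0,0],-1,0.3],
  [[0,0,0],-1,0.3],
  [[0,0,0],-1,0.3],
  [[0,0,0],-1,0.3],
  [[0,0,0],-1,0.3],
  [[0,0,0],-1,0.3],
])

```text
time_s: 31.83
ee_pos: [562.4, 412.6, 7.8]
eef_rot: [-3.141, 0.0, -2.134]
wrist_force: [-0.2, -0.1, -0.7]
gripper_width: 0.65
gripper_force: 0.0
```

>>> apply_moves([
  [[0,0,0],0,-1],
  [[0,0,0],0,-1],
  [[0,0,0],0,-1],
  [[0,0,0],0,-1],
  [[0,0,0],0,-1],
], grip_force=60)

```text
time_s: 32.25
ee_pos: [562.7, 412.8, 8.1]
eef_rot: [-3.141, 0.001, -2.139]
wrist_force: [0.2, -0.2, 4.0]
gripper_width: 0.525
gripper_force: 61.7
```

```bash
python3 - <<'E'
from h import *
need(535.4,316,87)
E
```

```text
t 32.25 p [562.7 412.8   8.1] yaw -2.139 q6 -2.11 F [ 0.2 -0.2  4. ] Tz [ 0.01 -0.08 -0.06] w 0.525
units tx,ty,tz [ 3.85 -1.16 -3.16]
```

>>> apply_moves([
  [[0,0,-0.8],0,-1],
  [[0,0,-0.8],0,-1],
  [[0,0,-0.8],0,-1],
  [[0,0,-0.8],0,-1],
  [[0.96,-0.29,0],0,-1],
  [[0.96,-0.29,0],0,-1],
  [[0.96,-0.29,0],0,-1],
  [[0.97,-0.3,0],0,-1],
  [[0,0,0.3],0,-1],
  [[0,0,0.3],0,-1],
])

```text
time_s: 33.08
ee_pos: [534.9, 314.6, 72.1]
eef_rot: [3.141, -0.0, -2.141]
wrist_force: [0.3, -0.6, -2.2]
gripper_width: 0.523
gripper_force: 61.7
```

>>> apply_moves([
  [[0,0,0.3],0,-1],
  [[0,0,0.2],0,-1],
  [[0,0,0.1],0,-1],
  [[0,0,0],0,-1],
  [[0,0,0],0,-1],
])

```text
time_s: 33.5
ee_pos: [535.1, 316.2, 57.2]
eef_rot: [3.141, -0.0, -2.138]
wrist_force: [-1.0, 0.9, -1.3]
gripper_width: 0.527
gripper_force: 61.7
```

```bash
python3 - <<'E'
from h import *
need(535.3,315.8,56)
E
```

```text
t 33.5 p [535.1 316.2  57.2] yaw -2.138 q6 -2.23 F [-1.   0.9 -1.3] Tz [-0.01  0.04  0.05] w 0.527
units tx,ty,tz [ 0.01 -0.02  0.05]
```

>>> apply_moves([
  [[0,0,0.08],0,-1],
  [[0,0,0.06],0,-1],
  [[0,0,0],0,-1],
])

```text
time_s: 33.75
ee_pos: [535.1, 315.7, 53.9]
eef_rot: [3.142, -0.0, -2.138]
wrist_force: [0.7, 0.5, -2.1]
gripper_width: 0.529
gripper_force: 61.7
```

>>> apply_moves([
  [[0,0,0.08],0,-1],
  [[0,0,0],0,-1],
])

```text
time_s: 33.92
ee_pos: [535.1, 315.6, 51.9]
eef_rot: [3.142, -0.0, -2.138]
wrist_force: [-0.9, 0.2, -1.6]
gripper_width: 0.521
gripper_force: 61.7
```

>>> apply_moves([
  [[0,0,0.06],0,-1],
  [[0,0,0],0,-1],
])

```text
time_s: 34.08
ee_pos: [535.0, 315.6, 50.3]
eef_rot: [3.141, -0.0, -2.138]
wrist_force: [-0.4, -0.6, -1.9]
gripper_width: 0.525
gripper_force: 61.7
```

>>> apply_moves([
  [[0,0,0.06],0,-1],
  [[0,0,0],0,-1],
])

```text
time_s: 34.25
ee_pos: [535.3, 315.7, 49.2]
eef_rot: [-3.141, 0.0, -2.138]
wrist_force: [-0.3, -0.7, 0.1]
gripper_width: 0.528
gripper_force: 62.1
```

>>> apply_moves([
  [[0,0,0.06],0,-1],
  [[0,0,0],0,-1],
])

```text
time_s: 34.42
ee_pos: [535.6, 315.7, 48.8]
eef_rot: [-3.141, 0.0, -2.138]
wrist_force: [-3.5, -1.3, 8.5]
gripper_width: 0.528
gripper_force: 62.8
```

>>> apply_moves([
  [[0,0,0.04],0,-1],
  [[0,0,0],0,-1],
])

```text
time_s: 34.58
ee_pos: [535.7, 315.8, 48.6]
eef_rot: [-3.141, 0.001, -2.138]
wrist_force: [-5.8, -2.4, 12.9]
gripper_width: 0.529
gripper_force: 63.3
```

>>> apply_moves([
  [[0,0,-0.08],0,-1],
  [[0,0,0.01],1,-1],
  [[0,0,0.02],1,-1],
  [[0,0,0.02],1,-1],
  [[0,0,0.02],1,-1],
])

```text
time_s: 35.0
ee_pos: [535.5, 315.7, 47.2]
eef_rot: [-3.141, 0.001, -2.462]
wrist_force: [-0.7, -0.5, 3.2]
gripper_width: 0.527
gripper_force: 62.1
```

>>> apply_moves([
  [[0,0,0.02],1,-1],
  [[0,0,0.02],1,-1],
  [[0,0,0.02],1,-1],
  [[0,0,0.02],1,-1],
])

```text
time_s: 35.33
ee_pos: [535.4, 315.6, 45.2]
eef_rot: [-3.141, 0.001, -2.782]
wrist_force: [-0.7, -0.6, 3.2]
gripper_width: 0.523
gripper_force: 62.1
```

```bash
python3 - <<'E'
from h import *
need(535.5,315.3,58)
E
```

```text
t 35.33 p [535.4 315.6  45.2] yaw -2.782 q6 -1.59 F [-0.7 -0.6  3.2] Tz [-0.22  0.14  0.04] w 0.523
units tx,ty,tz [ 0.   -0.01 -0.51]
```

Mouth is now 7.4 mm up and the push is steady. I continue down through the 4–6 mm zone.

>>> apply_moves([
  [[0,0,0.02],1,-1],
  [[0,0,0.02],1,-1],
  [[0,0,0.02],1,-1],
  [[0,0,0.02],1,-1],
])

```text
time_s: 35.67
ee_pos: [535.3, 315.7, 43.1]
eef_rot: [3.142, 0.0, -3.102]
wrist_force: [-1.4, -0.5, 2.1]
gripper_width: 0.53
gripper_force: 62.1
```

>>> apply_moves([
  [[0,0,0.02],1,-1],
  [[0,0,0.02],1,-1],
  [[0,0,0.02],1,-1],
])

```text
time_s: 35.92
ee_pos: [535.4, 315.7, 41.6]
eef_rot: [3.141, 0.0, 2.941]
wrist_force: [-0.8, 0.5, 2.9]
gripper_width: 0.525
gripper_force: 62.1
```

```bash
python3 - <<'E'
from h import *
need(535.5,315.3,58)
E
```

```text
t 35.92 p [535.4 315.7  41.6] yaw 2.941 q6 -1.03 F [-0.8  0.5  2.9] Tz [-0.05  0.18  0.01] w 0.525
units tx,ty,tz [-0.01 -0.02 -0.66]
```

Mouth is 3.8 mm up with no bind, so this is the good die. I continue until it beds, at a TCP height of about 37.8.

>>> apply_moves([
  [[0,0,0.02],1,-1],
  [[0,0,0.02],1,-1],
  [[0,0,0.02],1,-1],
  [[0,0,0.02],1,-1],
])

```text
time_s: 36.25
ee_pos: [535.4, 315.8, 39.6]
eef_rot: [3.141, 0.0, 2.621]
wrist_force: [-0.9, -0.1, 0.9]
gripper_width: 0.529
gripper_force: 62.1
```

>>> apply_moves([
  [[0,0,0.02],1,-1],
  [[0,0,0.02],1,-1],
  [[0,0,0.02],1,-1],
])

```text
time_s: 36.5
ee_pos: [535.3, 315.7, 38.1]
eef_rot: [3.141, 0.0, 2.381]
wrist_force: [-2.8, -1.3, 8.3]
gripper_width: 0.528
gripper_force: 62.7
```

```bash
python3 - <<'E'
from h import *
need(535.5,315.3,58)
E
```

```text
t 36.5 p [535.3 315.7  38.1] yaw 2.381 q6 -0.47 F [-2.8 -1.3  8.3] Tz [-0.21  0.39  0.1 ] w 0.528
units tx,ty,tz [-0.02 -0.01 -0.8 ]
```

>>> apply_moves([
  [[0,0,0.02],1,-1],
  [[0,0,0.01],0,-1],
  [[0,0,0],0,-1],
])

```text
time_s: 36.75
ee_pos: [535.5, 316.0, 38.1]
eef_rot: [3.141, 0.0, 2.304]
wrist_force: [-2.8, 0.1, 6.4]
gripper_width: 0.527
gripper_force: 62.5
```

>>> apply_moves([
  [[0,0,0],1,-1],
  [[0,0,0],0,-1],
  [[0,0,0],0,-1],
])

```text
time_s: 37.0
ee_pos: [535.5, 315.9, 38.1]
eef_rot: [3.141, 0.0, 2.224]
wrist_force: [-2.1, -0.5, 7.0]
gripper_width: 0.526
gripper_force: 62.5
```

```bash
python3 - <<'E'
from h import *
need(535.5,315.3,58)
E
```

```text
t 37.0 p [535.5 315.9  38.1] yaw 2.224 q6 -0.31 F [-2.1 -0.5  7. ] Tz [-0.19  0.48 -0.07] w 0.526
units tx,ty,tz [-0.02 -0.02 -0.8 ]
```

The die is home: its mouth is on the shoulder within about 0.3 mm. I unscrew.

>>> apply_moves([
  [[0,0,-0.05],0,-1],
  [[0,0,-0.02],-1,-1],
  [[0,0,-0.01],-1,-1],
  [[0,0,-0.01],-1,-1],
  [[0,0,-0.02],-1,-1],
  [[0,0,-0.02],-1,-1],
  [[0,0,-0.02],-1,-1],
  [[0,0,-0.02],-1,-1],
  [[0,0,-0.02],-1,-1],
  [[0,0,-0.02],-1,-1],
])

```text
time_s: 37.83
ee_pos: [534.9, 315.6, 41.9]
eef_rot: [-3.141, -0.0, 2.949]
wrist_force: [-1.2, -0.6, -1.7]
gripper_width: 0.528
gripper_force: 61.7
```

>>> apply_moves([
  [[0,0,-0.02],-1,-1],
  [[0,0,-0.02],-1,-1],
  [[0,0,-0.02],-1,-1],
  [[0,0,-0.02],-1,-1],
  [[0,0,-0.02],-1,-1],
  [[0,0,-0.02],-1,-1],
  [[0,0,-0.02],-1,-1],
  [[0,0,-0.02],-1,-1],
  [[0,0,-0.02],-1,-1],
])

```text
time_s: 38.58
ee_pos: [534.8, 315.6, 46.4]
eef_rot: [3.141, -0.001, -2.614]
wrist_force: [-0.6, 0.0, -1.1]
gripper_width: 0.525
gripper_force: 61.7
```

>>> apply_moves([
  [[0,0,-0.02],-1,-1],
  [[0,0,-0.02],-1,-1],
  [[0,0,-0.02],-1,-1],
  [[0,0,-0.02],-1,-1],
  [[0,0,-0.02],-1,-1],
  [[0,0,-0.02],-1,-1],
  [[0,0,-0.02],-1,-1],
  [[0,0,-0.02],-1,-1],
])

```text
time_s: 39.25
ee_pos: [534.9, 315.5, 50.4]
eef_rot: [3.141, -0.0, -1.974]
wrist_force: [-1.3, -0.9, -1.4]
gripper_width: 0.524
gripper_force: 61.7
```

```bash
python3 - <<'E'
from h import *
need(535.5,315.3,58)
E
```

```text
t 39.25 p [534.9 315.5  50.4] yaw -1.974 q6 -2.4 F [-1.3 -0.9 -1.4] Tz [-0.04 -0.    0.06] w 0.524
units tx,ty,tz [-0.   -0.03 -0.3 ]
```

>>> apply_moves([
  [[0,0,-0.1],0,-1],
  [[0,0,-0.5],0,-1],
  [[0,0,-0.8],0,-1],
  [[0,0,-0.9],1,-1],
  [[0,0,-0.9],1,-1],
  [[0,0,-0.9],1,-1],
  [[0,0,-0.9],1,-1],
  [[0,0,-0.2],1,-1],
  [[0,0,0],1,-1],
  [[0,0,0],1,-1],
])

```text
time_s: 40.08
ee_pos: [535.8, 315.9, 183.0]
eef_rot: [-3.141, 0.003, -2.545]
wrist_force: [0.6, -0.2, -1.7]
gripper_width: 0.528
gripper_force: 61.8
```

>>> apply_moves([
  [[0,0,0],1,-1],
  [[0,0,0],1,-1],
  [[0,0,0],1,-1],
  [[0,0,0],1,-1],
  [[0,0,0],1,-1],
  [[0,0,0],0,-1],
])

```text
time_s: 40.58
ee_pos: [535.2, 315.7, 181.7]
eef_rot: [3.141, 0.001, -2.943]
wrist_force: [0.8, 0.1, -1.0]
gripper_width: 0.524
gripper_force: 61.8
```

```bash
python3 - <<'E'
from h import *
need(461.4,-206,14)
E
```

```text
t 40.58 p [535.2 315.7 181.7] yaw -2.943 q6 -1.43 F [ 0.8  0.1 -1. ] Tz [ 0.02 -0.04  0.05] w 0.524
units tx,ty,tz [  7.   -19.88   6.71]
```

>>> apply_moves([
  [[0.25,-0.7,0],0,-1],
  [[0.35,-1,0],0,-1],
  [[0.35,-1,0],0,-1],
  [[0.35,-1,0],0,-1],
  [[0.35,-1,0],0,-1],
  [[0.35,-1,0],0,-1],
  [[0.35,-1,0],0,-1],
  [[0.35,-1,0],0,-1],
  [[0.35,-1,0],0,-1],
  [[0.35,-1,0],0,-1],
])

```text
time_s: 41.42
ee_pos: [500.6, 59.7, 181.6]
eef_rot: [-3.141, 0.001, -2.937]
wrist_force: [0.2, 0.1, -1.5]
gripper_width: 0.525
gripper_force: 61.8
```

>>> apply_moves([
  [[0.35,-1,0],0,-1],
  [[0.35,-1,0],0,-1],
  [[0.35,-1,0],0,-1],
  [[0.35,-1,0],0,-1],
  [[0.35,-1,0],0,-1],
  [[0.35,-1,0],0,-1],
  [[0.35,-1,0.2],0,-1],
  [[0.35,-1,0.5],0,-1],
  [[0.35,-0.8,0.8],0,-1],
  [[0.1,-0.3,0.8],0,-1],
])

```text
time_s: 42.25
ee_pos: [467.5, -181.7, 124.3]
eef_rot: [-3.138, 0.002, -2.94]
wrist_force: [-0.2, 0.2, -1.8]
gripper_width: 0.528
gripper_force: 61.8
```

>>> apply_moves([
  [[0,0,0.8],0,-1],
  [[0,0,0.8],0,-1],
  [[0,0,0.5],0,-1],
  [[0,0,0],0,-1],
  [[0,0,0],0,-1],
])

```text
time_s: 42.67
ee_pos: [466.9, -178.1, 70.9]
eef_rot: [3.141, -0.001, -2.938]
wrist_force: [-0.4, -0.7, 0.1]
gripper_width: 0.523
gripper_force: 61.8
```

```bash
python3 - <<'E'
from h import *
need(461.4,-206,14)
im,c,h=wpic('w10')
hsv=cv2.cvtColor(im,cv2.COLOR_BGR2HSV); m=cv2.inRange(hsv,(3,70,40),(25,255,255))
yaw=.15
pts=[(461.4+a*np.cos(yaw)-b*np.sin(yaw),-206+a*np.sin(yaw)+b*np.cos(yaw),20) for a,b in [(70,56),(70,-56),(-70,-56),(-70,56)]]
print([np.round(proj('wrist',p,c)) for p in pts])
ct=max(cv2.findContours(m[:,:],0,2)[0],key=cv2.contourArea); print(cv2.contourArea(ct),cv2.boundingRect(ct),cv2.approxPolyDP(cv2.convexHull(ct),8,True)[:,0].tolist())
E
```

```text
t 42.67 p [ 466.9 -178.1   70.9] yaw -2.938 q6 -2.38 F [-0.4 -0.7  0.1] Tz [-0.03  0.03  0.05] w 0.523
units tx,ty,tz [ 0.44 -1.05  2.28] 
[array([354., 357.]), array([182., 346.]), array([167., 122.]), array([378., 128.])]
41677.0 (329, 0, 311, 208) [[639, 191], [571, 207], [465, 205], [383, 113], [329, 0], [639, 0]]
```

>>> apply_moves([
  [[0.2,-0.5,0],0,-1],
  [[0.24,-0.55,0.3],0,-1],
  [[0,0,0.6],0,-1],
  [[0,0,0.6],0,-1],
  [[0,0,0.4],0,-1],
  [[0,0,0.2],0,-1],
  [[0,0,0],0,-1],
  [[0,0,0],0,-1],
])

```text
time_s: 43.38
ee_pos: [462.2, -206.3, 18.9]
eef_rot: [-3.141, 0.0, -2.938]
wrist_force: [-0.0, 0.2, -1.9]
gripper_width: 0.529
gripper_force: 61.9
```

>>> apply_moves([
  [[0,0,0.06],0,-1],
  [[0,0,0.03],0,-1],
  [[0,0,0],0,-1],
])

```text
time_s: 43.63
ee_pos: [462.0, -206.3, 16.5]
eef_rot: [-3.141, 0.001, -2.938]
wrist_force: [-0.1, -0.2, -1.5]
gripper_width: 0.524
gripper_force: 61.9
```

```bash
python3 - <<'E'
from h import *
need(461.4,-206,13.8)
E
```

```text
t 43.63 p [ 462.  -206.3   16.5] yaw -2.938 q6 -2.43 F [-0.1 -0.2 -1.5] Tz [ 0.02  0.03 -0.01] w 0.524
units tx,ty,tz [0.02 0.02 0.11]
```

>>> apply_moves([
  [[0,0,0.06],0,-1],
  [[0,0,0.04],0,-1],
  [[0,0,0],0,-1],
])

```text
time_s: 43.88
ee_pos: [461.9, -206.3, 14.1]
eef_rot: [-3.141, 0.0, -2.938]
wrist_force: [-1.6, 1.0, 4.2]
gripper_width: 0.527
gripper_force: 62.4
```

>>> apply_moves([
  [[0,0,0.03],0,-1],
  [[0,0,0],0,-1],
])

```text
time_s: 44.05
ee_pos: [462.0, -206.3, 14.1]
eef_rot: [-3.141, 0.0, -2.938]
wrist_force: [-4.8, 3.8, 11.2]
gripper_width: 0.526
gripper_force: 63.4
```

The die is on the tray floor. I release it and lift straight away.

>>> apply_moves([
  [[0,0,-0.05],0,-1],
  [[0,0,0],0,0.1],
  [[0,0,0],0,0.25],
  [[0,0,0],0,0.3],
  [[0,0,0],0,0.3],
  [[0,0,-0.3],0,0.3],
  [[0,0,-0.8],0,0.3],
  [[0,0,-1],0,0.3],
  [[0,0,-1],0,0.3],
  [[0,0,-1],0,0.3],
])

```text
time_s: 44.88
ee_pos: [461.5, -206.0, 117.9]
eef_rot: [3.141, -0.0, -2.938]
wrist_force: [0.4, -0.6, 0.2]
gripper_width: 0.65
gripper_force: 0.0
```

>>> apply_moves([
  [[0,0,-0.8],0,0.3],
  [[0,0,0],0,0.3],
  [[0,0,0],0,0.3],
])

```text
time_s: 45.13
ee_pos: [462.6, -206.8, 138.2]
eef_rot: [-3.139, 0.002, -2.938]
wrist_force: [-0.2, 0.7, 0.4]
gripper_width: 0.645
gripper_force: 0.0
```

```bash
python3 - <<'E'
from h import *
need(462,-206.3,14)
im,c,h=wpic('w11')
u0,v0=proj('wrist',(462,-206.3,46),c); print('tray die expected rim px',u0,v0)
for u,v,r in h:
  X=ray('wrist',u,v,46,c)[:2]
  if np.hypot(*(X-[462,-206.3]))<25 and r<45: print('T',(u,v,r),X.round(1))
  X=ray('wrist',u,v,43,c)[:2]
  if np.hypot(*(X-[500,-404]))<40 and r<45: print('B',(u,v,r),X.round(1))
print('bin px',proj('wrist',(500,-404,43),c))
E
```

```text
t 45.13 p [ 462.6 -206.8  138.2] yaw -2.938 q6 -2.43 F [-0.2  0.7  0.4] Tz [ 0.   -0.01  0.  ] w 0.645
units tx,ty,tz [0.02 0.02 4.97] 
tray die expected rim px 314.33275330456905 243.7372495773419
T (np.float32(336.0), np.float32(262.0), np.float32(43.978794)) [ 471.9 -189.2]
B (np.float32(84.0), np.float32(245.0), np.float32(42.289364)) [ 500.8 -381.3]
T (np.float32(310.0), np.float32(232.0), np.float32(34.28648)) [ 454.6 -210.8]
T (np.float32(322.0), np.float32(252.0), np.float32(23.308996)) [ 466.7 -200. ]
B (np.float32(75.0), np.float32(232.0), np.float32(31.468609)) [ 491.7 -390.1]
B (np.float32(52.0), np.float32(244.0), np.float32(31.852472)) [ 507.1 -415.3]
B (np.float32(69.0), np.float32(231.0), np.float32(27.880457)) [ 492.1 -396.2]
T (np.float32(325.0), np.float32(246.0), np.float32(24.47508)) [ 462.1 -199. ]
B (np.float32(78.0), np.float32(239.0), np.float32(35.820683)) [ 496.9 -387.2]
B (np.float32(66.0), np.float32(245.0), np.float32(19.613262)) [ 504.7 -399.8]
T (np.float32(316.0), np.float32(245.0), np.float32(27.729673)) [ 462.6 -205. ]
T (np.float32(316.0), np.float32(245.0), np.float32(16.407896)) [ 462.6 -205. ]
B (np.float32(64.0), np.float32(231.0), np.float32(20.851622)) [ 493.1 -401.5]
B (np.float32(80.0), np.float32(227.0), np.float32(26.23961)) [ 486.6 -385. ]
B (np.float32(86.0), np.float32(221.0), np.float32(21.271803)) [ 480.6 -379.1]
B (np.float32(81.0), np.float32(218.0), np.float32(20.66403)) [ 479.1 -384. ]
bin px (np.float64(61.90599168456603), np.float64(238.52905363856465))
```

The die in the tray reads at (462.6,-205) with its boss and rim concentric, so it is upright. The bin shows circles near where I set the other die down. I hand in.

```bash
python3 -c "
from cell import ctrl
print(ctrl.finish_job())"
```

```text
the job is handed in; nothing more can be done
None
```

I tried both dies and handed the job in at about 45 s: the one that went fully home stands upright in the wooden tray, and the one that bound about 5.6 mm short is in the sheet-metal bin (confirmed there only roughly in the last picture; the final verdict was not shown).

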